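# Hang the spice rack and load its jars

### The arm

A 6-joint arm with a two-finger parallel gripper is mounted at the origin on the work surface. World frame = base frame: x ahead of the robot, y to its left, z up, the work surface at z = 0. Lengths are in m, angles in rad, forces in N, time in s.
With the tool pointing down it reaches from about 0.25 to 0.725 m from the base axis. Payload 9.7 kg.
Tool frame: the origin (TCP) lies on the centre line of the jaws, within the pads' length; the fingertips stand 22 mm ahead of it and the grasp point (between the pads) lies 3 mm ahead of it; x points along the fingers, z is the direction in which the jaws open and shut, and the axes are right-handed (so a half turn about x gives the same grasp; the last joint's range is limited). The gripper opens to 85 mm and grips with 20 to 120 N. Pads are 22 mm wide; open, the fingers measure 114 mm over their backs; the gripper's body (76 mm by 85 mm) begins 54 mm behind the grasp point. The pads swing forward as they close: fully open they stand 13 mm farther back than shut.
Start: joints at [-1.302, 0.087, 0.176, 1.66, 0, 1.571], TCP at [0.146, -0.53, 0.253] pointing down, gripper open.
Joint ranges: [-3.13, 3.13], [-0.85, 1.81], [-1.15, 1.24], [-2.2, 2.28], [-1.44, 1.52], [-3.14, 3.14]. Speed limits (rad/s): [2.22, 2.22, 2.57, 3.14, 3.14, 3.14].

### API

Orientations are given as a unit quaternion [w, x, y, z].
In Python, from workcell import arm gives the robot as it stands.
- The arm moves only by the tool send_rows, never from a script. Its argument "motion" is one flat list of numbers, 5 for each row, row after row: the finger opening in mm, from 0 to 85.4, then the shift along the tool's x, y, z scaled (see below), then the turn about the tool's x scaled (see below). A call has 1 to 8 rows; each row is the pose to reach, as a shift and turn from the pose commanded when the call began, along the tool's axes at that moment, turning the shorter way round; what a row does not reach only later rows make up. The controller multiplies each number of a shift by 200 mm and each number of a turn by 360 degrees. A row lasts 1/8 s, in which the tool goes at most 62.5 mm and 10.7 degrees, less where a joint would pass 70% of its speed; a pose out of reach is approached as far as the arm can. A call with a number of a shift or a turn outside -1 to 1 is refused whole. A call with a gripper value outside its range is refused whole. The fingers move at their own pace and stop on an object; "force" is the grip in N (left out, the last holds). Time passes only in rows, so rows that repeat a pose let the fingers close. It gives the time, the measured TCP pose, the force and the opening at its end, in the units of the state.
- arm.state(): the state, without advancing time (a new reading comes with each control period).
- arm.grab_frame(name): name is "scene" or "top" or "wrist"; returns a dict with "frame" (384x512x3 uint8, red, green, blue), "fx", "fy", "cx", "cy" (pixels), "R" (3x3) and "t" (3): a world point X has camera coordinates R X + t. Camera axes: x right, y down, z forward; pixel columns grow to the right and rows downward; lengths in m; the calibration is good to about 2 mm. A picture is of the moment at which its call begins. There is no depth.
- arm.sign_off(): hands the job in, once; it reports no verdict.
The state is a dict: "time": time; "joint_positions": joint angles; "qd": joint speeds; "joint_efforts": joint torques, N m; "position": TCP position; "tool_rot": TCP orientation; "contact_force": force on the tool from outside, world axes, zero at the start; "torque": the same for the moment, N m; "grip_width": opening from 0.0 (shut) to 1.0 (fully open).
Only numpy, scipy, OpenCV 4.12 (cv2) and the standard library are available. Lean on these libraries where they do the work, as an engineer would, in place of code of your own. Each camera call takes 0.05 s, during which the arm holds its last target.

### The job

Hang the green spice rack in the upper groove of the slatted panel: tip the rack so that its hook goes into the groove, then swing it down until its back plate lies flat on the panel and the hook sits fully home, and let go of it. Then stand the two spice jars from the board in its two pockets, one jar to a pocket, either way round. Leave the oil bottle, the mug and the bowl where they are.

Things in the scene. Friction and masses are not known exactly. Their poses are not given: they have to be found in the camera images.
- panel: White slatted panel with pale wooden edges, fixed on the counter, 328 wide, 36 thick, 201 high; a 12 high foot runs 100 out behind it. Origin at the foot of its front face, middle of its width; the front faces the robot. x points level into the panel, y along the groove (left as the robot looks at it), z up. Its lower groove (40 to 60 below the upper one) is 5 deep and not for use.
- panel_groove (a point): Front face, lower edge of the upper groove, middle of its width, 155 above the counter; panel's axes. Mouth 20 high (z 0 to 20) through a slat 5 thick; behind it a channel 22 deep (x 5 to 27), its floor at z 0, rising behind the upper slat (z 20 to 46) and open at the top. The groove is 300 long, shut at both ends.
- rack: Loose green spice rack, 84 deep, 178 wide, about 0.32 kg, standing upright on the counter. Origin on its underside, below the handle. x points to its back (to go against the panel), y left, z up. Base x -40 to 44. Back plate: back face x 44, 4 thick, 178 wide up to z 34, 70 wide up to z 110. Two square pockets on the base, 46 inside, walls 4, rim z 34, open above.
- rack_handle (a point): Place to pinch the rack: on its black upright fin, 10 thick (in y), in the middle of the rack, from x -30 to 40 and up to z 100 of the rack; this point is at x -10, z 80. Pinch it across y, the fingers leaning in its x-z plane as you like: if their tips lean forward to the panel at the pinch (say 20 or 40 degrees), the hand leans back less while the rack is tipped (20 degrees or not at all).
- rack_hook (a point): On the back face of the rack's back plate (x 44, z 106 of the rack) at the underside of the steel hook, 60 wide; rack's axes. The hook's tongue, 4 thick, goes 11 back from here; its toe rises from the tongue's end (7 to 11 behind). Hung fully home this point coincides with point panel_groove (2 play in x, any y): the tongue rests on the mouth's lower edge, the toe stands behind the upper slat.
- rack_toe (a point): Top of the hook's toe (4 thick, 60 wide), 9 behind and 26 above point rack_hook; rack's axes. The toe is taller than the groove's mouth: it enters only with the rack tipped about 40 degrees, top leaning to the panel and bottom swung out to the robot. Slide it in and up (about 10 up per 10 in) until most of it is inside, then turn the rack level by and by, and lower it.
- rack_pocket_left (a point): Centre of the inner floor of the rack's left (y +62) pocket, at x -13, z 4 of the rack; 46 x 46 inside, 30 deep. Axes as the rack's.
- rack_pocket_right (a point): The same for the right (y -62) pocket.
- jar_red: Loose amber spice jar with a red lid, upright on the wooden board, diameter 36 (lid 37), 86 high, lid from 66 up, 0.12 kg. Origin at the centre of its underside, z up. Hold it by its upper 35, so that the fingers stay above the pocket's rim.
- jar_yellow: The same with a yellow lid.
- board: Pale wooden board fixed on the counter, 110 x 190, 8 thick, on which the jars stand 90 apart. Origin at the centre of its underside. It may lie to the left or to the right, the rack on the other side.
- oil_bottle: Bystander: green bottle, diameter 64, 200 high. Origin at the centre of its underside.
- mug: Bystander: blue mug, diameter 80, 90 high, handle at its +y. Origin at the centre of its underside.
- bowl: Bystander: white bowl, diameter 100, 42 high. Origin at the centre of its underside.
Things that resemble listed ones, but are neither listed nor needed, are in the scene too. Leave any pink or purple look-alike of the jar_yellow alone.

How it is judged:
By the outcome, as a careful person would: the job done as asked, in the order asked, and still so for the second after the job is handed in, with the robot touching nothing.
It also fails if it takes over 72 s, if anything falls off the work surface, if the arm or the gripper's body presses on something with over 40 N, if the wrist force passes 120 N, or if a joint passes its speed limit or range.

## Working session

There is one attempt and no reset: what is moved stays moved. The work goes in short steps, Python scripts to look and compute and a tool call to move; the robot and the scene stay as the last step left them, time stands still between calls to the robot, and variables do not carry over. Pictures are saved under pics/ and viewed, and the job is handed in when it is done.

Besides the shell and the picture viewer there is one more tool, called after "Request:" as name(argument=value, ...) on one line, values as JSON. send_rows: Moves the arm, as the interface text tells. Its arguments: {"type":"object","properties":{"motion":{"type":"array","items":{"type":"number"}},"force":{"type":"number"}},"required":["motion"]}

```bash
mkdir -p pics; ls; cat > h.py <<'E'
from workcell import arm
import numpy as np, cv2
from scipy.spatial.transform import Rotation as Ro
def grab(n,save=None):
    f=arm.grab_frame(n)
    if save: cv2.imwrite('pics/'+save+'.png',f['frame'][:,:,::-1])
    return f
def ray(f,u,v):
    d=np.array([(u-f['cx'])/f['fx'],(v-f['cy'])/f['fy'],1.]);R=np.array(f['R']);t=np.array(f['t'])
    return -R.T@t, R.T@d
def onz(f,u,v,z):
    o,d=ray(f,u,v);return o+d*(z-o[2])/d[2]
def proj(f,X):
    c=np.array(f['R'])@np.array(X)+np.array(f['t']);return np.array([f['fx']*c[0]/c[2]+f['cx'],f['fy']*c[1]/c[2]+f['cy']])
def q2R(q): return Ro.from_quat([q[1],q[2],q[3],q[0]]).as_matrix()
E
python3 - <<'E'
from h import *
import pickle
D={}
for n in ['scene','top','wrist']:
    f=grab(n,n+'0');D[n]=f
    R=np.array(f['R']);print(n,f['fx'],f['cx'],f['cy'],(-R.T@np.array(f['t'])).round(3),R.round(3).tolist())
pickle.dump(D,open('f0.pkl','wb'))
print(arm.state())
E
```

```text
pics
scene 394.607235391513 253.79212873666717 195.20526558133264 [ 0.976 -0.669  1.042] [[0.818, 0.575, -0.001], [0.438, -0.624, -0.647], [-0.372, 0.529, -0.763]]
top 488.48333266295674 264.0919688891922 195.8814726665025 [0.351 0.009 1.426] [[0.005, -1.0, 0.004], [-0.993, -0.005, -0.117], [0.117, -0.004, -0.993]]
wrist 345.44220545099193 250.58792741084034 193.73389469371847 [ 0.225 -0.509  0.373] [[0.266, -0.964, -0.002], [-0.913, -0.253, 0.32], [-0.309, -0.084, -0.947]]
{'time': 0.15, 'joint_positions': array([-1.30198816e+00,  8.73256569e-02,  1.75271985e-01,  1.65983651e+00,
        3.99214893e-05,  1.57079079e+00]), 'qd': array([ 0.0006951 , -0.00232567,  0.00176319,  0.0026853 ,  0.00139137,
        0.00120768]), 'joint_efforts': array([-1.45510603e-03, -5.20760286e+01,  4.65044653e+01,  1.38305829e-02,
       -1.30500803e-04,  1.88815397e-05]), 'position': array([ 0.14603209, -0.53006977,  0.25272771]), 'tool_rot': array([ 0.56219259,  0.42873475,  0.56279076, -0.42824359]), 'contact_force': array([ 0.73303766,  0.20250598, -0.91669991]), 'torque': array([-0.00612117, -0.00522975, -0.01517679]), 'grip_width': 0.9984703719496876}
```

View pics/scene0.png

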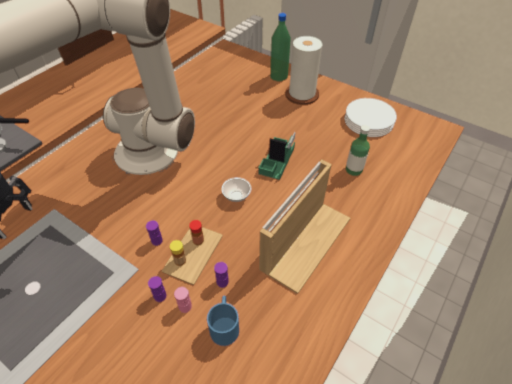

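View pics/top0.png

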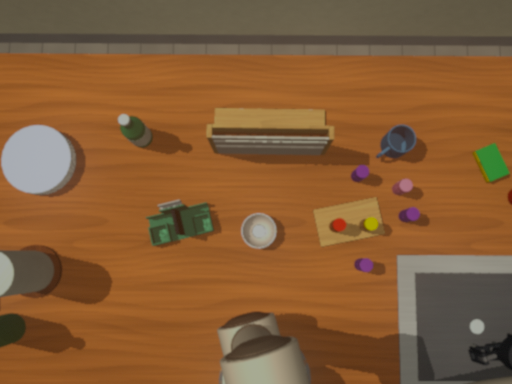

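View pics/wrist0.png

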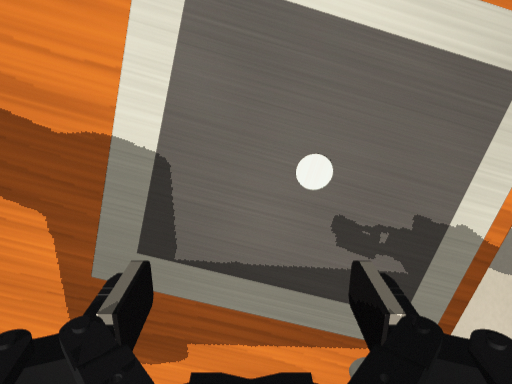

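The scene shows the panel in the middle, the rack to its left and the board with the jars to its right. In the top view the panel's front face is near (270,150), the rack at (182,222), the red jar at (339,225) and the yellow jar at (372,224). Next I'll crop closer.

```bash
python3 - <<'E'
from h import *
import pickle
D=pickle.load(open('f0.pkl','rb'))
a=D['top']['frame'][:,:,::-1]
cv2.imwrite('pics/c1.png',cv2.resize(a[90:255,130:345],None,fx=3.6,fy=3.6,interpolation=cv2.INTER_CUBIC))
cv2.imwrite('pics/c1r.png',cv2.resize(a[192:252,140:222],None,fx=9,fy=9,interpolation=cv2.INTER_CUBIC))
cv2.imwrite('pics/c1j.png',cv2.resize(a[160:280,310:430],None,fx=5,fy=5,interpolation=cv2.INTER_CUBIC))
b=D['scene']['frame'][:,:,::-1]
cv2.imwrite('pics/c2.png',cv2.resize(b[110:310,140:360],None,fx=3,fy=3,interpolation=cv2.INTER_CUBIC))
E
```

```text
(no output)
```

View pics/c1.png

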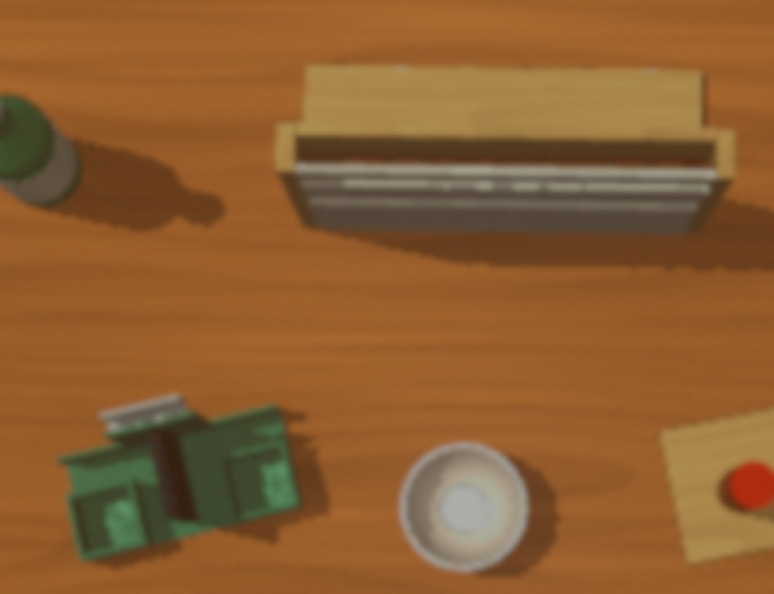

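View pics/c1r.png

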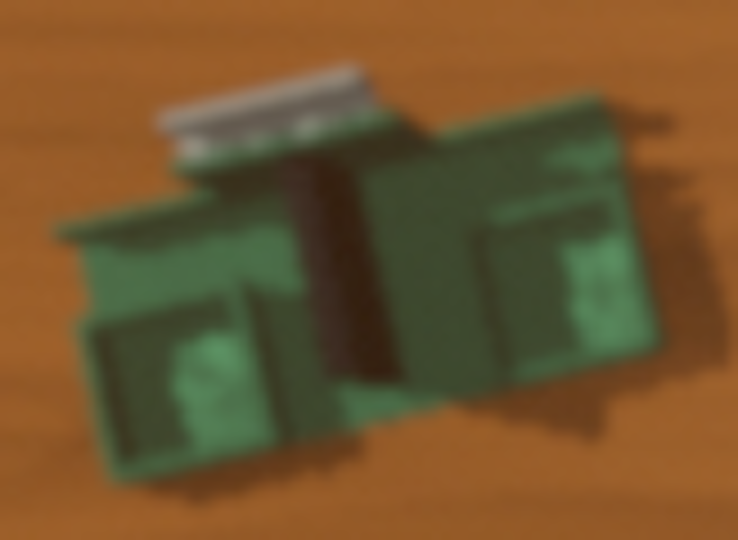

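View pics/c1j.png

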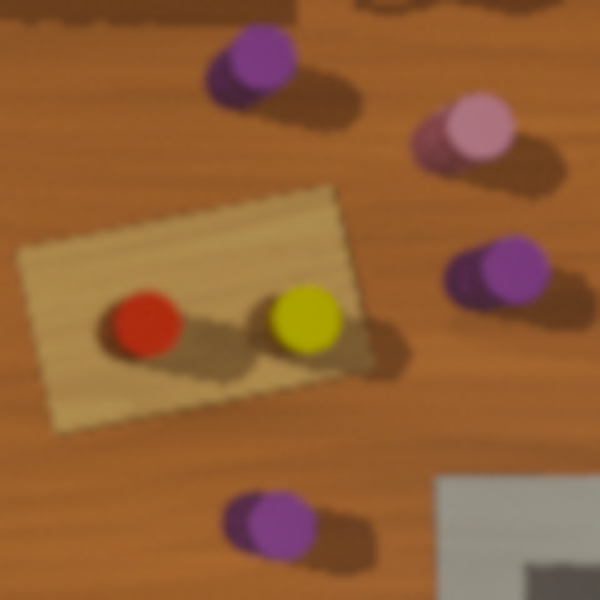

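View pics/c2.png

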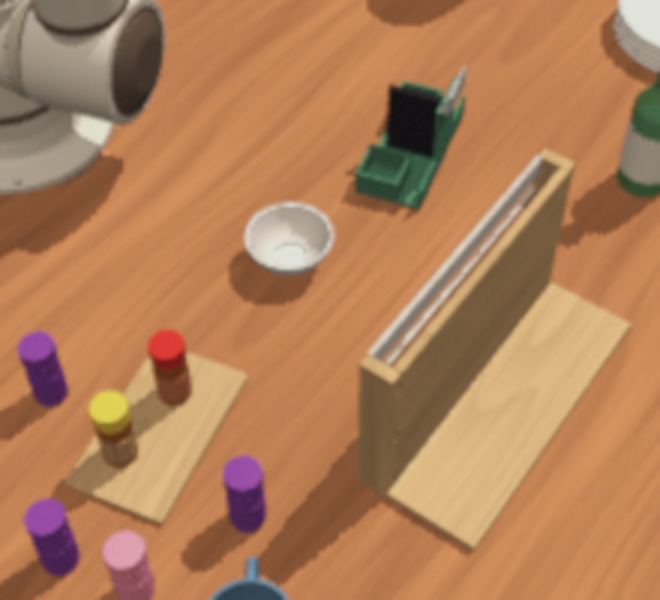

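Possible matches for the jars in the top view: the yellow lid at (372,224) and the red lid at (339,225), both on the board. The look-alikes are purple at (362,173), (411,214) and (365,265), and pink at (405,186). By the description I choose the yellow and red lids on the board, and the crop confirms that. Next I'll work out coarse poses.

```bash
python3 - <<'E'
from h import *
import pickle
D=pickle.load(open('f0.pkl','rb'));f=D['top'];s=D['scene']
def c(X,Y,k,ox,oy): return ox+(X+.5)/k-.5, oy+(Y+.5)/k-.5
def p(name,X,Y,z,k,ox,oy): print(name,onz(f,*c(X,Y,k,ox,oy),z).round(4))
for n,X,Y,z in [('bowl',464,507,.0),('panTopL',277,168,.201),('panTopR',735,177,.201),('panTopBackL',277,124,.201),('panTopBackR',733,131,.201),('botL',308,227,0),('botR',693,236,0),('footL',305,66,.012),('footR',701,72,.012)]:
    p(n,X,Y,z,3.6,130,90)
for n,X,Y,z in [('toeL',158,120,.132),('toeR',352,68,.132),('plateL',60,230,.034),('plateR',600,95,.034),('frontL',115,485,.034),('frontR',660,350,.034)]:
    p(n,X,Y,z,9,140,192)
img=f['frame'];hsv=cv2.cvtColor(img,cv2.COLOR_RGB2HSV)
for n,lo,hi in [('red',(0,190,140),(6,255,255)),('yel',(26,190,120),(33,255,255))]:
    m=cv2.inRange(hsv,lo,hi);nn,l,st,ce=cv2.connectedComponentsWithStats(m)
    for i in range(1,nn):
        if st[i,4]>40: print(n,ce[i],st[i],onz(f,*ce[i],.094).round(4))
E
```

```text
bowl [0.4178 0.0193 0.    ]
panTopL [0.6485 0.1523 0.201 ]
panTopR [ 0.6438 -0.1737  0.201 ]
panTopBackL [0.6805 0.1529 0.201 ]
panTopBackR [ 0.6774 -0.1726  0.201 ]
botL [0.6477 0.1494 0.    ]
botR [ 0.642  -0.1683  0.    ]
footL [0.7807 0.1529 0.012 ]
footR [ 0.7776 -0.1747  0.012 ]
toeL [0.4781 0.2884 0.132 ]
toeR [0.4939 0.2315 0.132 ]
plateL [0.4526 0.3395 0.034 ]
plateR [0.4965 0.1693 0.034 ]
frontL [0.3723 0.3196 0.034 ]
frontR [0.4156 0.1488 0.034 ]
red [338.63716814 224.61946903] [333 219  13  12 113] [ 0.4304 -0.1999  0.094 ]
yel [370.83571429 223.37857143] [364 217  14  14 140] [ 0.4342 -0.2879  0.094 ]
```

```bash
cat >> h.py <<'E'
def go(P,zdir=None,s=None):
    """numbers for a move of the TCP to P, tool z (jaw axis) along world heading zdir(deg, mod 180)"""
    s=s or arm.state(); R=q2R(s['tool_rot']); d=R.T@(np.array(P)-s['position'])/0.2
    t=0
    if zdir is not None:
        h=np.degrees(np.arctan2(R[1,2],R[0,2])); e=(zdir-h+90)%180-90
        t=-e/360 if R[2,0]<0 else e/360
    print('t=%.2f pos'%s['time'],s['position'].round(4),'F',s['contact_force'].round(1),'grip %.3f'%s['grip_width'],'shift/200:',d.round(4),'turn %.4f'%t)
    return d,t
E
python3 - <<'E'
from h import *
s=arm.state();print(q2R(s['tool_rot']).round(4))
go([0.423,0.242,0.25],104.4)
E
```

```text
[[-3.000e-04  9.641e-01  2.656e-01]
 [ 1.100e-03  2.656e-01 -9.641e-01]
 [-1.000e+00  0.000e+00 -1.100e-03]]
t=0.15 pos [ 0.146  -0.5301  0.2527] F [ 0.7  0.2 -0.9] grip 0.998 shift/200: [ 0.0174  2.3604 -3.3539] turn 0.0028
```

Request:
send_rows(motion=[60,0,0.15,-0.2,0,60,0,0.3,-0.42,0,60,0,0.45,-0.63,0,60,0,0.59,-0.84,0.003])

```text
time: 0.65
position: [0.2154, -0.3353, 0.253]
tool_rot: [0.558, 0.434, 0.558, -0.434]
contact_force: [0.0, -0.3, -0.0]
grip_width: 0.702
```

Request:
send_rows(motion=[60,0,0.15,-0.2,0,60,0,0.3,-0.42,0,60,0,0.45,-0.63,0,60,0,0.59,-0.84,0])

```text
time: 1.15
position: [0.2881, -0.1434, 0.2533]
tool_rot: [0.559, 0.434, 0.558, -0.434]
contact_force: [0.7, -0.7, 0.6]
grip_width: 0.698
```

Request:
send_rows(motion=[60,0,0.15,-0.2,0,60,0,0.3,-0.42,0,60,0,0.45,-0.63,0,60,0,0.59,-0.84,0])

```text
time: 1.65
position: [0.361, 0.0489, 0.2533]
tool_rot: [0.559, 0.434, 0.558, -0.434]
contact_force: [1.1, -0.6, 0.6]
grip_width: 0.7
```

Request:
send_rows(motion=[60,0,0.15,-0.2,0,60,0,0.3,-0.42,0,60,0,0.45,-0.63,0,60,0,0.59,-0.84,0,60,0,0.59,-0.84,0])

```text
time: 2.28
position: [0.4554, 0.165, 0.2527]
tool_rot: [0.562, 0.42, 0.587, -0.404]
contact_force: [-0.1, 0.0, -0.6]
grip_width: 0.701
```

```bash
python3 - <<'E'
from h import *
go([0.423,0.242,0.25],104.4)
f=grab('wrist','w1')
print((-np.array(f['R']).T@f['t']).round(4))
E
```

```text
t=2.27 pos [0.4554 0.165  0.2527] F [-0.1  0.  -0.6] grip 0.701 shift/200: [ 0.0307 -0.03   -0.4156] turn 0.0119
[0.5349 0.1863 0.3727]
```

View pics/w1.png

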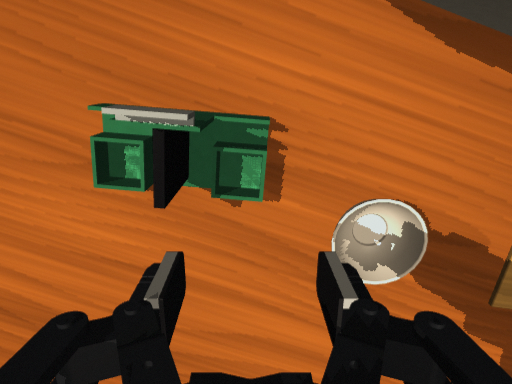

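The wrist view shows the rack at (180,150), its fin at (170,165) and the bowl at (380,240). The last move stopped short, so I'll check the joints.

```bash
python3 - <<'E'
from h import *
s=arm.state();print(s['joint_positions'].round(3),q2R(s['tool_rot']).round(3))
E
```

```text
[ 0.325 -0.067  0.019  1.659  0.042  3.141] [[-0.016  0.947  0.32 ]
 [ 0.039  0.321 -0.946]
 [-0.999 -0.003 -0.042]]
```

Request:
send_rows(motion=[60,0,0,-0.1,-0.028,60,0,0,-0.2,-0.056,60,0,0,-0.3,-0.085,60,0,0,-0.4,-0.115,60,0,0,-0.42,-0.145,60,0,0,-0.42,-0.174,60,0,0,-0.42,-0.203,60,0,0,-0.42,-0.23])

```text
time: 3.32
position: [0.4276, 0.2434, 0.257]
tool_rot: [0.7, -0.058, 0.707, 0.086]
contact_force: [0.5, -0.1, 0.0]
grip_width: 0.701
```

Request:
send_rows(motion=[60,0,0,0,-0.028,60,0,0,0,-0.056,60,0,0,0,-0.085,60,0,0,0,-0.115,60,0,0,0,-0.145,60,0,0,0,-0.174,60,0,0,0,-0.203,60,0,0,0,-0.23])

```text
time: 4.32
position: [0.4276, 0.2433, 0.257]
tool_rot: [0.486, -0.506, 0.473, 0.532]
contact_force: [0.1, -0.2, -1.0]
grip_width: 0.705
```

```bash
python3 - <<'E'
from h import *
s=arm.state();print(s['joint_positions'].round(3),q2R(s['tool_rot']).round(3))
go([0.423,0.242,0.25],104.4)
E
```

```text
[ 0.495 -0.056  0.038  1.659  0.041  0.416] [[-0.015 -0.997 -0.079]
 [ 0.039 -0.079  0.996]
 [-0.999  0.011  0.04 ]]
t=4.33 pos [0.4276 0.2433 0.257 ] F [ 0.1 -0.2 -1. ] grip 0.705 shift/200: [ 0.0353  0.023  -0.0062] turn -0.0275
```

```bash
python3 - <<'E'
from h import *
go([0.4228,0.242,0.083],104.4)
f=grab('wrist','w2')
yaw=np.radians(14.4);R=Ro.from_euler('z',yaw).as_matrix();o=np.array([.4325,.2445,0])
img=f['frame'][:,:,::-1].copy()
for X in [(-.03,.005,.1),(-.03,-.005,.1),(.04,.005,.1),(.04,-.005,.1),(.055,.03,.132),(.055,-.03,.132),(.044,.089,.034),(.044,-.089,.034),(-.04,.089,.034),(-.04,-.089,.034)]:
    u=proj(f,R@np.array(X)+o);cv2.circle(img,tuple(int(round(k)) for k in u),2,(255,0,255),-1)
cv2.imwrite('pics/w2p.png',img)
E
```

```text
t=4.33 pos [0.4276 0.2433 0.257 ] F [ 0.1 -0.2 -1. ] grip 0.705 shift/200: [ 0.8696  0.0144 -0.0393] turn -0.0275
```

View pics/w2p.png

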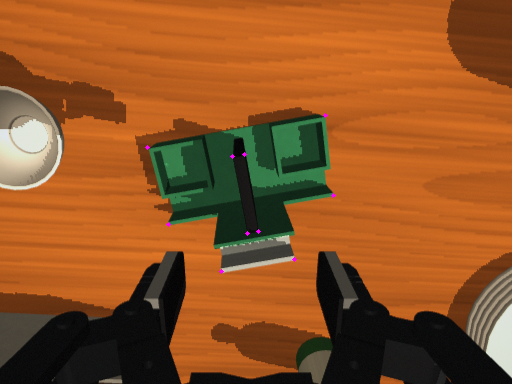

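The projected rack corners fall on the rack in the image to within about 2 px, so the rack's pose is good. Descending onto the fin.

Request:
send_rows(motion=[60,0.2,0.014,-0.039,-0.0275,60,0.4,0.014,-0.039,-0.0275,60,0.6,0.014,-0.039,-0.0275,60,0.8,0.014,-0.039,-0.0275,60,0.87,0.014,-0.039,-0.0275,30,0.87,0.014,-0.039,-0.0275,8,0.87,0.014,-0.039,-0.0275,5,0.87,0.014,-0.039,-0.0275], force=20)

```text
time: 5.38
position: [0.4241, 0.2431, 0.0844]
tool_rot: [0.443, -0.545, 0.426, 0.57]
contact_force: [-0.7, 0.4, 5.7]
grip_width: 0.125
```

```bash
python3 - <<'E'
from h import *
go([0.4228,0.242,0.083],104.4)
f=grab('wrist','w3')
E
```

```text
t=5.38 pos [0.4241 0.2431 0.0844] F [-0.7  0.4  5.7] grip 0.125 shift/200: [ 0.0068  0.0078 -0.0039] turn -0.0008
```

View pics/w3.png

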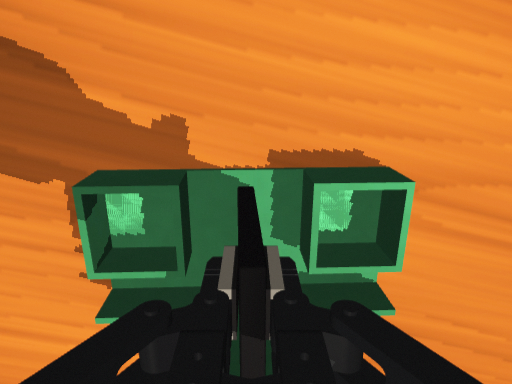

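Request:
send_rows(motion=[5,-0.05,0,0,0,5,-0.15,0,0,0,5,-0.35,0,0,0,5,-0.6,0,0,0,5,-0.8,0,0,0,5,-0.93,0,0,0,5,-0.96,0,0,0,5,-0.96,0,0,0], force=30)

```text
time: 6.42
position: [0.4261, 0.2353, 0.2739]
tool_rot: [0.442, -0.545, 0.427, 0.57]
contact_force: [-0.8, 0.6, -3.8]
grip_width: 0.113
```

```bash
python3 - <<'E'
from h import *
go([0.5625,-.011,0.274],89.2)
f=grab('scene','s3')
a=f['frame'][:,:,::-1]
cv2.imwrite('pics/s3c.png',cv2.resize(a[60:240,200:400],None,fx=3,fy=3,interpolation=cv2.INTER_CUBIC))
s=arm.state();print(s['joint_positions'].round(3),q2R(s['tool_rot']).round(3))
E
```

```text
t=6.42 pos [0.4261 0.2353 0.2739] F [-0.8  0.6 -3.8] grip 0.113 shift/200: [-0.0586 -0.3608 -1.3593] turn 0.0414
[ 0.482 -0.06   0.066  1.694  0.041  0.236] [[-0.016 -0.97  -0.244]
 [ 0.038 -0.244  0.969]
 [-0.999  0.006  0.041]]
```

View pics/s3c.png

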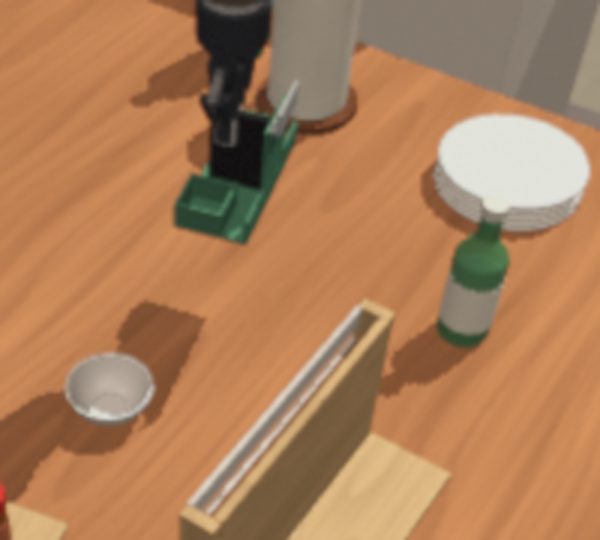

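Request:
send_rows(motion=[5,-0.01,-0.03,-0.12,0.005,5,-0.02,-0.08,-0.32,0.01,5,-0.025,-0.14,-0.54,0.016,5,-0.03,-0.2,-0.76,0.022,5,-0.035,-0.26,-0.96,0.03])

```text
time: 7.1
position: [0.5236, 0.0602, 0.2717]
tool_rot: [0.491, -0.5, 0.48, 0.528]
contact_force: [-0.0, 0.1, -3.2]
grip_width: 0.114
```

```bash
python3 - <<'E'
from h import *
go([0.5625,-.011,0.274],89.2)
E
```

```text
t=7.10 pos [0.5236 0.0602 0.2717] F [-0.   0.1 -3.2] grip 0.114 shift/200: [-0.0286 -0.1736 -0.3658] turn 0.0112
```

Request:
send_rows(motion=[5,-0.01,-0.08,-0.18,0.005,5,-0.025,-0.16,-0.33,0.01,5,-0.028,-0.174,-0.366,0.011,5,-0.028,-0.174,-0.366,0.011])

```text
time: 7.6
position: [0.5622, -0.0096, 0.2744]
tool_rot: [0.508, -0.483, 0.497, 0.511]
contact_force: [-0.5, 0.5, -4.1]
grip_width: 0.115
```

```bash
python3 - <<'E'
from h import *
go([0.5625,-.011,0.274],89.2)
for n in ['wrist','top','scene']: 
    f=grab(n,n[0]+'4'); import pickle; pickle.dump(f,open('f4%s.pkl'%n,'wb'))
    if n!='wrist':
        a=f['frame'][:,:,::-1]
        a=a[90:260,180:360] if n=='top' else a[110:300,200:390]
        cv2.imwrite('pics/%s4c.png'%n[0],cv2.resize(a,None,fx=3,fy=3,interpolation=cv2.INTER_CUBIC))
E
```

```text
t=7.60 pos [ 0.5622 -0.0096  0.2744] F [-0.5  0.5 -4.1] grip 0.115 shift/200: [ 0.0017 -0.0014 -0.0072] turn 0.0004
```

View pics/w4.png

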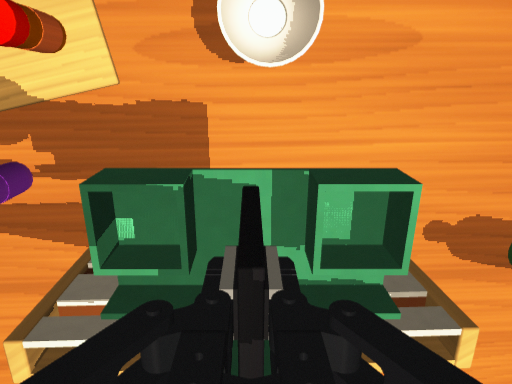

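View pics/t4c.png

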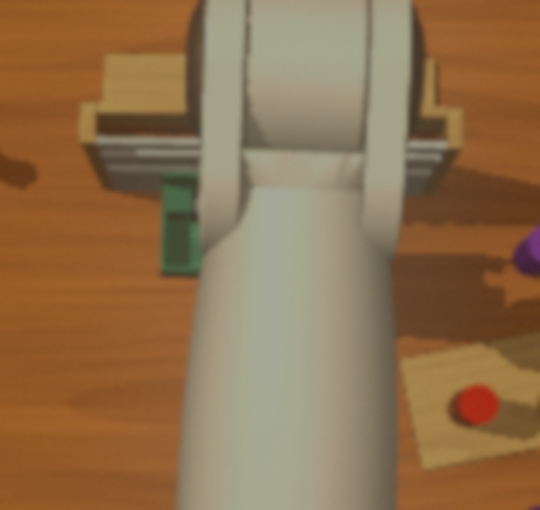

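View pics/s4c.png

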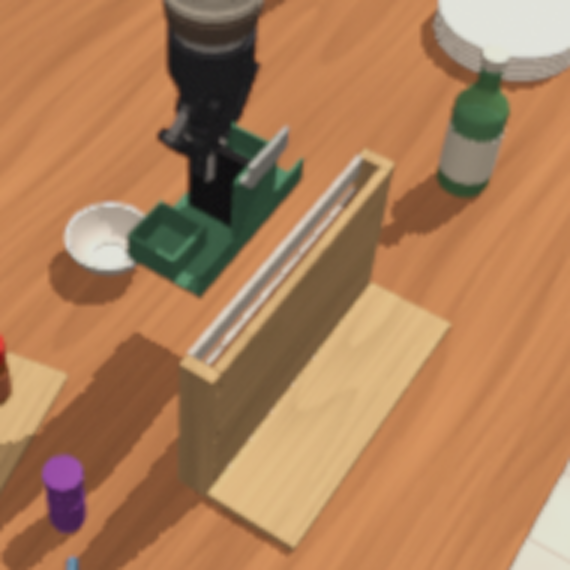

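Request:
send_rows(motion=[5,0,-0.06,0,0,5,0,-0.12,0,0,5,0,-0.15,0,0,5,-0.02,-0.186,0,0,5,-0.038,-0.22,0,0,5,-0.056,-0.254,0,0,5,-0.056,-0.254,0,0], force=20)

```text
time: 8.62
position: [0.6141, -0.0106, 0.2863]
tool_rot: [0.509, -0.484, 0.497, 0.51]
contact_force: [-1.9, 0.6, -2.5]
grip_width: 0.113
```

```bash
python3 - <<'E'
from h import *
go([0.6597,-.011,0.2906],89.2)
f=grab('wrist','w5');f=grab('scene')
a=f['frame'][:,:,::-1]
cv2.imwrite('pics/s5c.png',cv2.resize(a[110:300,200:390],None,fx=3,fy=3,interpolation=cv2.INTER_CUBIC))
E
```

```text
t=8.62 pos [ 0.6141 -0.0106  0.2863] F [-1.9  0.6 -2.5] grip 0.113 shift/200: [-0.0248 -0.2278  0.0012] turn 0.0004
```

View pics/w5.png

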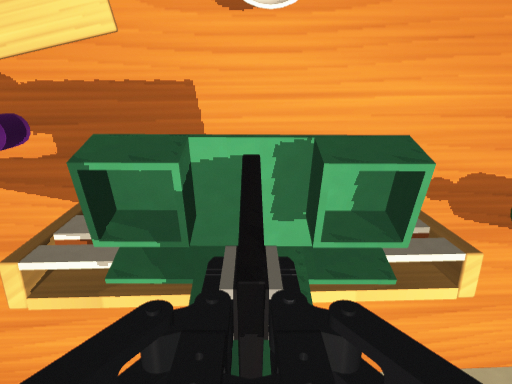

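View pics/s5c.png

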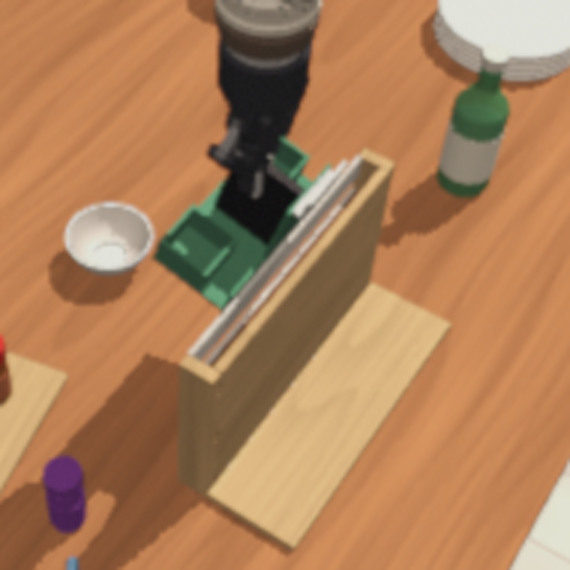

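Request:
send_rows(motion=[5,-0.01,-0.036,0,0,5,-0.019,-0.071,0,0,5,-0.025,-0.106,0,0,5,-0.027,-0.146,0,0,5,-0.026,-0.188,0,0,5,-0.022,-0.228,0,0,5,-0.018,-0.25,0,0,5,-0.018,-0.25,0,0])

```text
time: 9.72
position: [0.664, -0.0112, 0.289]
tool_rot: [0.509, -0.484, 0.496, 0.51]
contact_force: [-2.8, 0.5, 2.2]
grip_width: 0.113
```

```bash
python3 - <<'E'
from h import *
import pickle
go([0.6,-.011,0.2906],89.2)
f=grab('wrist','w6');pickle.dump(f,open('f6.pkl','wb'));pickle.dump(arm.state(),open('s6.pkl','wb'));f=grab('scene')
a=f['frame'][:,:,::-1]
cv2.imwrite('pics/s6c.png',cv2.resize(a[110:300,200:390],None,fx=3,fy=3,interpolation=cv2.INTER_CUBIC))
E
```

```text
t=9.72 pos [ 0.664  -0.0112  0.289 ] F [-2.8  0.5  2.2] grip 0.113 shift/200: [-0.0035  0.32   -0.0022] turn 0.0005
```

View pics/w6.png

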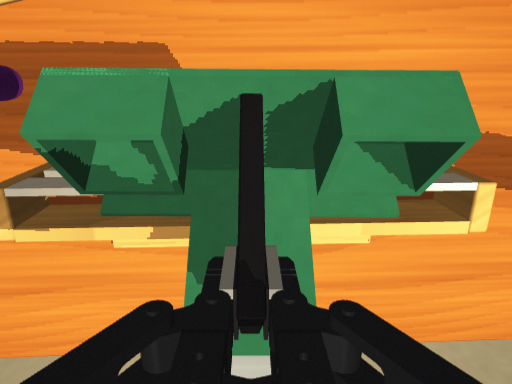

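View pics/s6c.png

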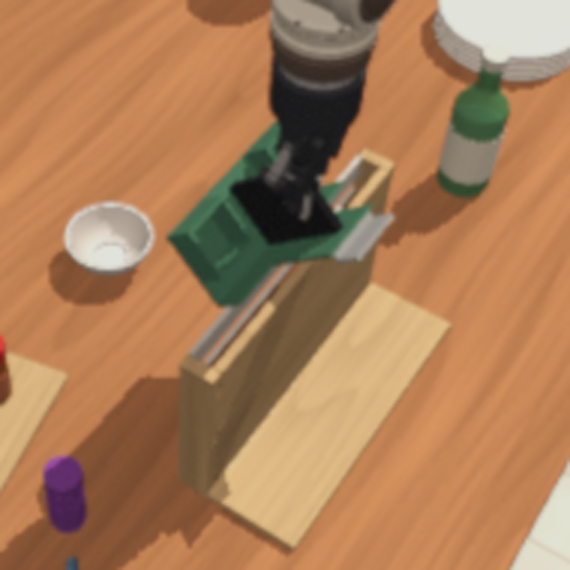

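The rack is tipped as intended: in w6 its underside front edge is near row 70 and the front rim near row 132. I'll measure the pose from the corners.

```bash
python3 - <<'E'
import cv2
a=cv2.imread('pics/w6.png')
cv2.imwrite('pics/w6l.png',cv2.resize(a[55:235,0:200],None,fx=4,fy=3.3,interpolation=cv2.INTER_CUBIC))
cv2.imwrite('pics/w6r.png',cv2.resize(a[55:235,312:512],None,fx=4,fy=3.3,interpolation=cv2.INTER_CUBIC))
E
```

```text
(no output)
```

View pics/w6l.png

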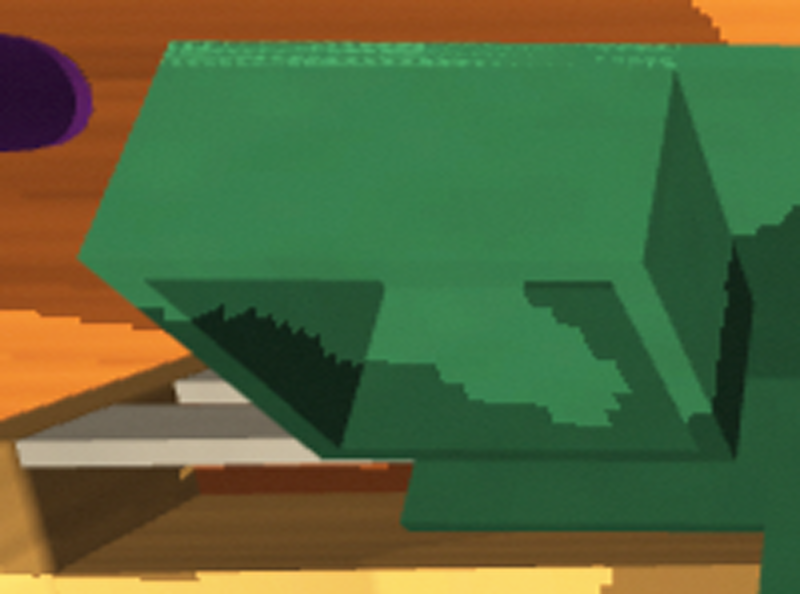

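View pics/w6r.png

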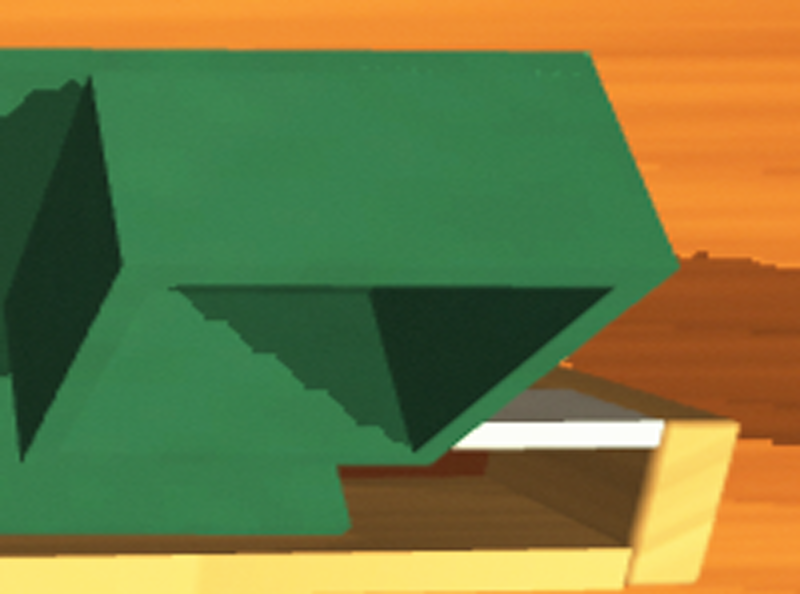

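```bash
cat >> h.py <<'E'
def pnp(f,obj,pix):
    K=np.array([[f['fx'],0,f['cx']],[0,f['fy'],f['cy']],[0,0,1.]])
    ok,rv,tv=cv2.solvePnP(np.array(obj,float),np.array(pix,float),K,None)
    e=cv2.projectPoints(np.array(obj,float),rv,tv,K,None)[0][:,0]-np.array(pix)
    Rc=cv2.Rodrigues(rv)[0];R=np.array(f['R']).T@Rc;t=np.array(f['R']).T@(tv[:,0]-np.array(f['t']))
    return R,t,e
E
python3 - <<'E'
from h import *
import pickle
f=pickle.load(open('f6.pkl','rb'));s=pickle.load(open('s6.pkl','rb'))
obj=[(-.04,-.089,0),(-.04,-.089,.034),(.014,-.089,.034),(.044,-.089,.034),(-.04,.089,0),(-.04,.089,.034),(.014,.089,.034),(.044,.089,.034)]
pix=[(42,67.7),(19.75,132.9),(80,193.5),(101.2,215),(459,70.8),(482,135.6),(419.5,195.6),(399.5,216.5)]
R,t,e=pnp(f,obj,pix);print(e.round(1).tolist());print(R.round(3),t.round(4));print(Ro.from_matrix(R).as_euler('ZYX',degrees=True))
T=q2R(s['tool_rot']);gp=s['position']+T[:,0]*.003
print('pinch in rack',(R.T@(gp-t)).round(4),'hook-TCP',(R@np.array([.044,0,.106])+t-s['position']).round(4))
print('tool in rack z', (R.T@T[:,2]).round(3))
for u in [(497,182.9),(486.2,231.7),(468.8,232.6)]: print(onz(f,*u,.201).round(4))
E
```

```text
[[0.4, -0.6], [-0.8, 0.1], [0.6, 0.4], [1.2, 0.5], [0.3, -0.9], [0.2, 0.2], [0.1, 0.2], [-2.1, 0.5]]
[[ 0.688  0.017  0.725]
 [ 0.015  0.999 -0.038]
 [-0.725  0.037  0.688]] [ 0.6049 -0.0083  0.2248]
[ 1.26777184 46.47583237  3.07750601]
pinch in rack [-0.0039  0.0004  0.085 ] hook-TCP [ 0.0481 -0.0004 -0.0233]
tool in rack z [-0.005  1.    -0.003]
[0.6468 0.1523 0.201 ]
[0.6813 0.1521 0.201 ]
[0.6816 0.1401 0.201 ]
```

Request:
send_rows(motion=[5,-0.02,0.06,0,0,5,-0.04,0.2,0,0,5,-0.04,0.4,0,0,5,-0.02,0.52,0,0,5,0.1,0.546,0,0,5,0.3,0.546,0,0,5,0.45,0.546,0,0,5,0.5,0.546,0,0], force=40)

```text
time: 10.82
position: [0.5515, -0.0061, 0.1886]
tool_rot: [0.508, -0.483, 0.497, 0.511]
contact_force: [-0.7, 0.1, -4.4]
grip_width: 0.112
```

```bash
python3 - <<'E'
from h import *
import pickle
s=arm.state()
go([0.5548,-.0112,0.1583],89.2,s)
f=grab('wrist','w7');pickle.dump((f,s),open('f7.pkl','wb'))
a=f['frame'][:,:,::-1]
cv2.imwrite('pics/w7l.png',cv2.resize(a[55:235,0:200],None,fx=4,fy=3.3,interpolation=cv2.INTER_CUBIC))
cv2.imwrite('pics/w7r.png',cv2.resize(a[55:235,312:512],None,fx=4,fy=3.3,interpolation=cv2.INTER_CUBIC))
a=grab('scene')['frame'][:,:,::-1]
cv2.imwrite('pics/s7c.png',cv2.resize(a[110:300,200:390],None,fx=3,fy=3,interpolation=cv2.INTER_CUBIC))
E
```

```text
t=10.82 pos [ 0.5515 -0.0061  0.1886] F [-0.7  0.1 -4.4] grip 0.112 shift/200: [ 0.1499 -0.0194 -0.031 ] turn 0.0004
```

View pics/w7l.png

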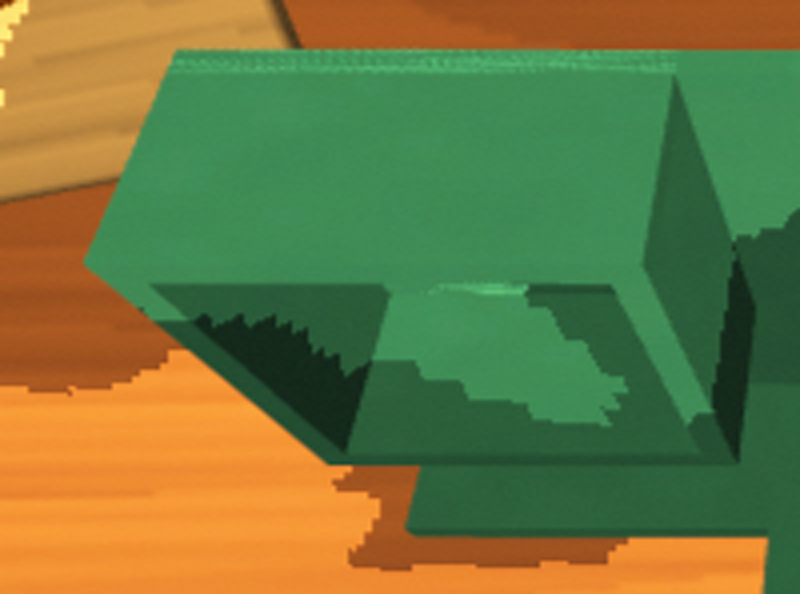

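View pics/w7r.png

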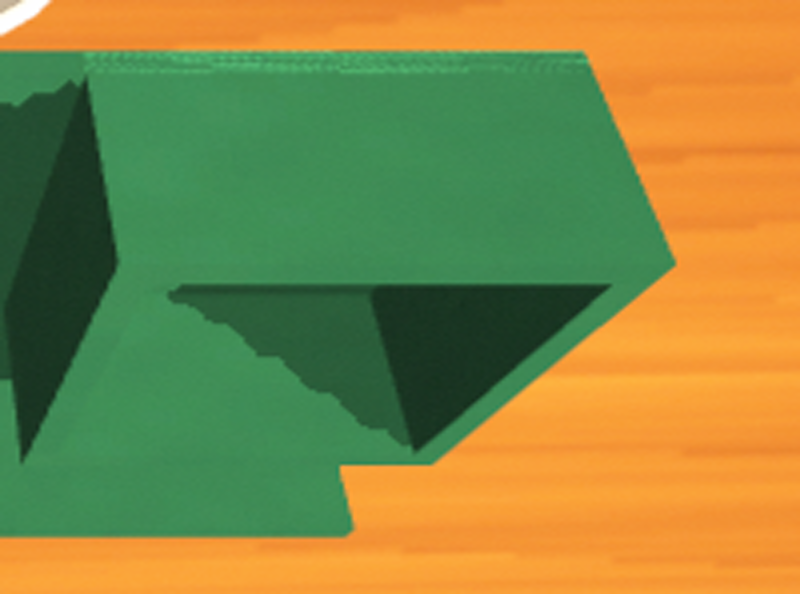

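View pics/s7c.png

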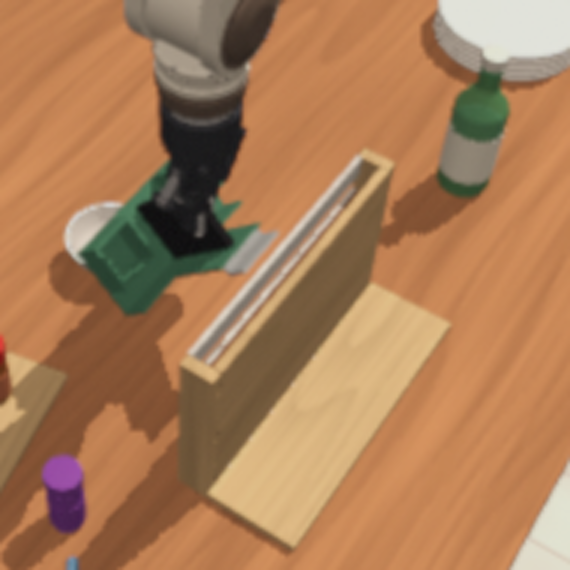

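```bash
python3 - <<'E'
from h import *
import pickle
f,s=pickle.load(open('f7.pkl','rb'))
obj=[(-.04,-.089,0),(-.04,-.089,.034),(.014,-.089,.034),(.044,-.089,.034),(-.04,.089,0),(-.04,.089,.034),(.014,.089,.034),(.044,.089,.034)]
pix=[(44,70.5),(21.5,134.7),(82.2,195.6),(102,216.5),(457.8,70.8),(481,135),(420.2,195.6),(400.2,216.8)]
R,t,e=pnp(f,obj,pix);print(e.round(1).tolist());print(R.round(3),t.round(4));print(Ro.from_matrix(R).as_euler('ZYX',degrees=True))
h=R@np.array([.044,0,.106])+t-s['position'];toe=R@np.array([.055,0,.132])+t
print('hook-TCP',h.round(4),'toe',toe.round(4))
X0=.645;th=np.arcsin(-R[2,0]);c,sn=np.cos(th),np.sin(th)
for n,(hx,hz) in {'W1':(-.0421,-.020),'W2':(-.0095,.011),'W3':(-.0015,.011)}.items():
    P=np.array([X0+hx,-.011+h[1],.155+hz])-h; print(n,P.round(4)); go(P,89.2,s)
E
```

```text
[[0.2, -0.6], [-0.5, 0.2], [-0.0, 0.1], [1.9, 0.7], [0.3, -0.9], [0.3, 0.1], [-0.3, 0.2], [-2.1, 0.6]]
[[ 0.692  0.011  0.722]
 [ 0.022  0.999 -0.036]
 [-0.722  0.04   0.691]] [ 0.4929 -0.0031  0.1238]
[ 1.78204178 46.19060982  3.33091617]
hook-TCP [ 0.0484  0.0002 -0.0232] toe [ 0.6262 -0.0066  0.1754]
W1 [ 0.5545 -0.011   0.1582]
t=10.82 pos [ 0.5515 -0.0061  0.1886] F [-0.7  0.1 -4.4] grip 0.112 shift/200: [ 0.1504 -0.0182 -0.03  ] turn 0.0004
W2 [ 0.5871 -0.011   0.1892]
t=10.82 pos [ 0.5515 -0.0061  0.1886] F [-0.7  0.1 -4.4] grip 0.112 shift/200: [-0.0073 -0.1784 -0.0222] turn 0.0004
W3 [ 0.5951 -0.011   0.1892]
t=10.82 pos [ 0.5515 -0.0061  0.1886] F [-0.7  0.1 -4.4] grip 0.112 shift/200: [-0.008  -0.2184 -0.0218] turn 0.0004
```

Request:
send_rows(motion=[5,0.06,-0.01,-0.01,0,5,0.12,-0.018,-0.02,0,5,0.15,-0.018,-0.03,0,5,0.15,-0.018,-0.03,0])

```text
time: 11.42
position: [0.5558, -0.0112, 0.1597]
tool_rot: [0.508, -0.483, 0.497, 0.511]
contact_force: [0.1, 0.1, -3.8]
grip_width: 0.111
```

Request:
send_rows(motion=[5,-0.03,-0.03,0,0,5,-0.06,-0.06,0.002,0,5,-0.09,-0.09,0.004,0,5,-0.12,-0.12,0.006,0,5,-0.14,-0.14,0.007,0,5,-0.158,-0.16,0.008,0,5,-0.158,-0.16,0.008,0])

```text
time: 12.3
position: [0.5888, -0.011, 0.1916]
tool_rot: [0.509, -0.484, 0.497, 0.511]
contact_force: [-0.2, -0.0, -3.9]
grip_width: 0.113
```

```bash
python3 - <<'E'
from h import *
s=arm.state()
go([0.5951,-.011,0.1892],89.2,s)
grab('wrist','w8')
a=grab('scene')['frame'][:,:,::-1]
cv2.imwrite('pics/s8c.png',cv2.resize(a[130:290,210:390],None,fx=4,fy=3.7,interpolation=cv2.INTER_CUBIC))
E
```

```text
t=12.30 pos [ 0.5888 -0.011   0.1916] F [-0.2 -0.  -3.9] grip 0.113 shift/200: [ 0.0114 -0.0319 -0.0002] turn 0.0004
```

View pics/s8c.png

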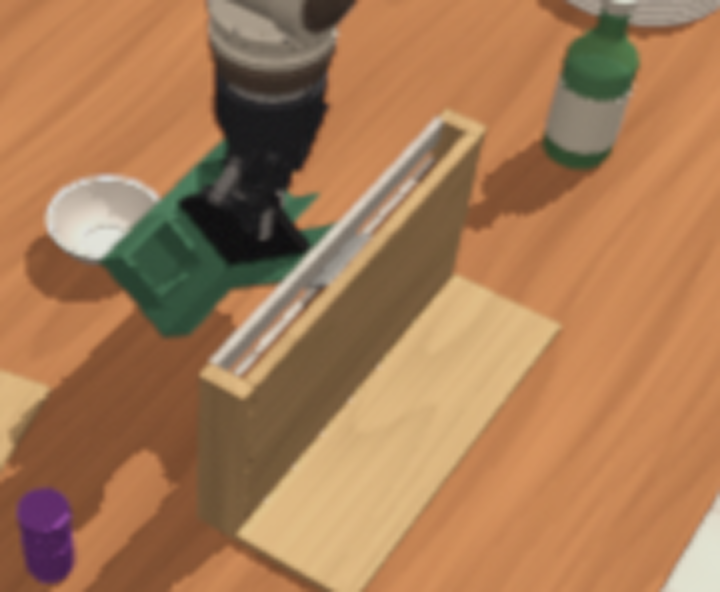

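View pics/w8.png

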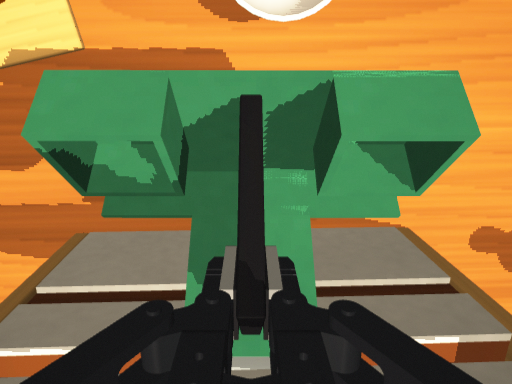

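Request:
send_rows(motion=[5,0,-0.016,0,0,5,0.003,-0.033,0,0,5,0.02,-0.033,0,0,5,0.035,-0.03,-0.001,0,5,0.058,-0.025,-0.002,0,5,0.072,-0.021,-0.003,0,5,0.09,-0.018,-0.003,0,5,0.09,-0.018,-0.003,0], force=20)

```text
time: 13.4
position: [0.5917, -0.0109, 0.1731]
tool_rot: [0.508, -0.484, 0.497, 0.511]
contact_force: [-1.3, 1.7, 1.2]
grip_width: 0.109
```

```bash
python3 - <<'E'
from h import *
s=arm.state()
go([0.5911,-.011,0.1586],89.2,s)
grab('wrist','w9')
a=grab('scene')['frame'][:,:,::-1]
cv2.imwrite('pics/s9c.png',cv2.resize(a[130:290,210:390],None,fx=4,fy=3.7,interpolation=cv2.INTER_CUBIC))
E
```

```text
t=13.40 pos [ 0.5917 -0.0109  0.1731] F [-1.3  1.7  1.2] grip 0.109 shift/200: [ 0.0722  0.0017 -0.0033] turn 0.0004
```

View pics/s9c.png

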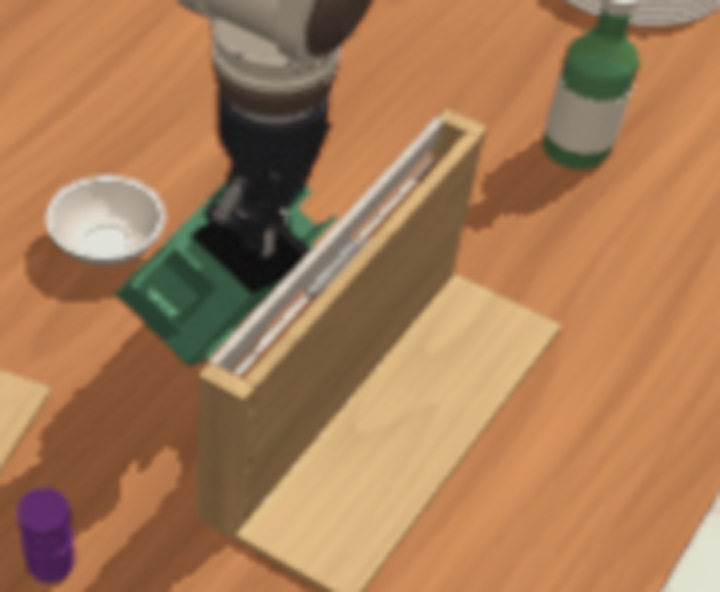

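View pics/w9.png

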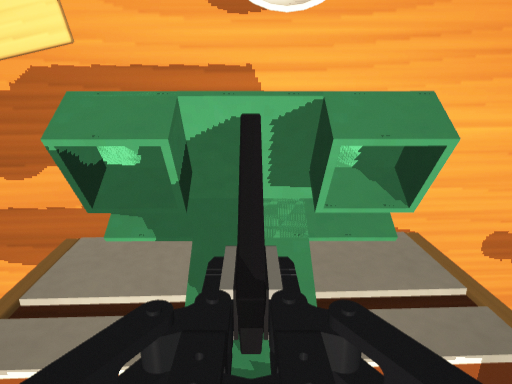

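Request:
send_rows(motion=[5,0.025,0.002,-0.001,0,5,0.05,0.003,-0.002,0,5,0.075,0.003,-0.003,0,5,0.1,0.001,-0.004,0,5,0.12,-0.002,-0.005,0,5,0.12,-0.002,-0.005,0])

```text
time: 14.25
position: [0.5919, -0.0109, 0.1488]
tool_rot: [0.508, -0.484, 0.497, 0.511]
contact_force: [-0.1, 0.8, -0.0]
grip_width: 0.108
```

```bash
python3 - <<'E'
from h import *
import pickle
s=arm.state()
go([0.5954,-.011,0.137],89.2,s)
f=grab('wrist','w10');pickle.dump((f,s),open('f10.pkl','wb'))
a=grab('scene')['frame'][:,:,::-1]
cv2.imwrite('pics/s10c.png',cv2.resize(a[130:290,210:390],None,fx=4,fy=3.7,interpolation=cv2.INTER_CUBIC))
E
```

```text
t=14.25 pos [ 0.5919 -0.0109  0.1488] F [-0.1  0.8 -0. ] grip 0.108 shift/200: [ 0.0587 -0.0187 -0.0025] turn 0.0005
```

View pics/s10c.png

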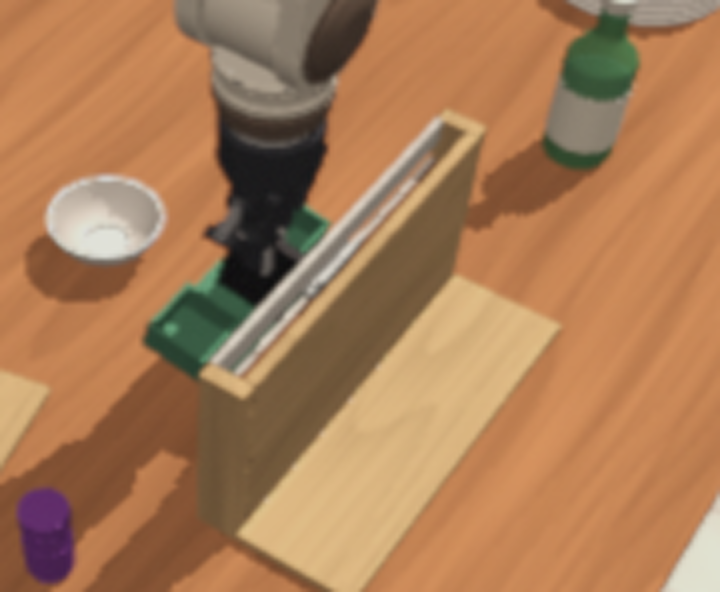

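View pics/w10.png

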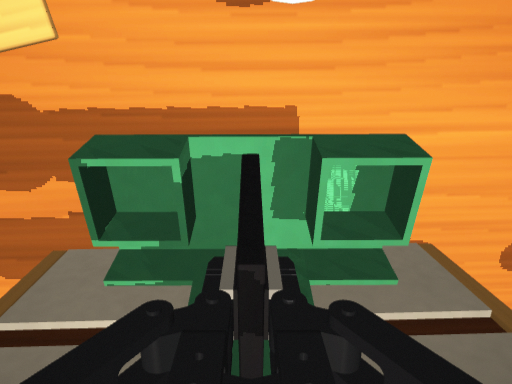

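Request:
send_rows(motion=[5,0.02,-0.006,-0.001,0,5,0.04,-0.012,-0.002,0,5,0.058,-0.019,-0.002,0,5,0.062,-0.024,-0.002,0,5,0.062,-0.024,-0.002,0])

```text
time: 14.98
position: [0.5964, -0.011, 0.1368]
tool_rot: [0.508, -0.484, 0.497, 0.511]
contact_force: [-3.0, 2.3, 3.3]
grip_width: 0.112
```

```bash
python3 - <<'E'
from h import *
import pickle
s=arm.state()
go([0.5954,-.011,0.137],89.2,s)
f=grab('wrist','w11');pickle.dump((f,s),open('f11.pkl','wb'))
a=f['frame'][:,:,::-1]
cv2.imwrite('pics/w11b.png',cv2.resize(a[120:330,60:440],None,fx=2.1,fy=2.1,interpolation=cv2.INTER_CUBIC))
a=grab('scene')['frame'][:,:,::-1]
cv2.imwrite('pics/s11c.png',cv2.resize(a[130:290,210:390],None,fx=4,fy=3.7,interpolation=cv2.INTER_CUBIC))
E
```

```text
t=14.97 pos [ 0.5964 -0.011   0.1368] F [-3.   2.3  3.3] grip 0.112 shift/200: [-0.0007  0.0049  0.0001] turn 0.0004
```

View pics/s11c.png

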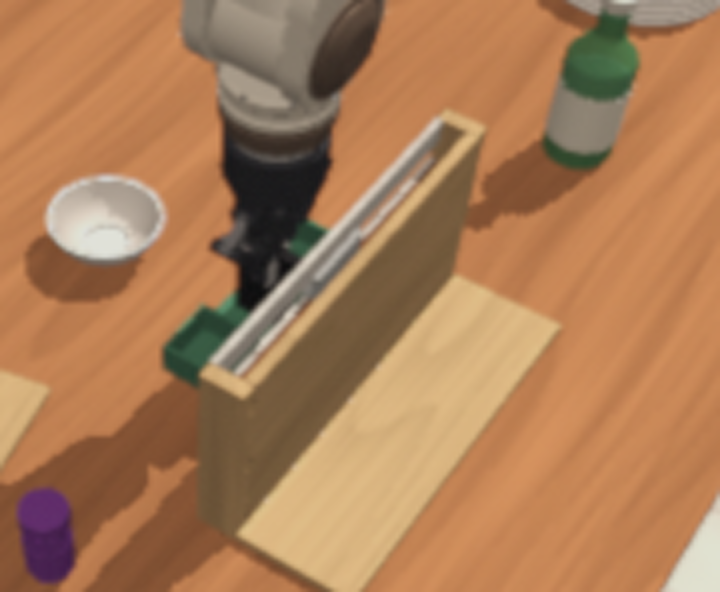

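View pics/w11b.png

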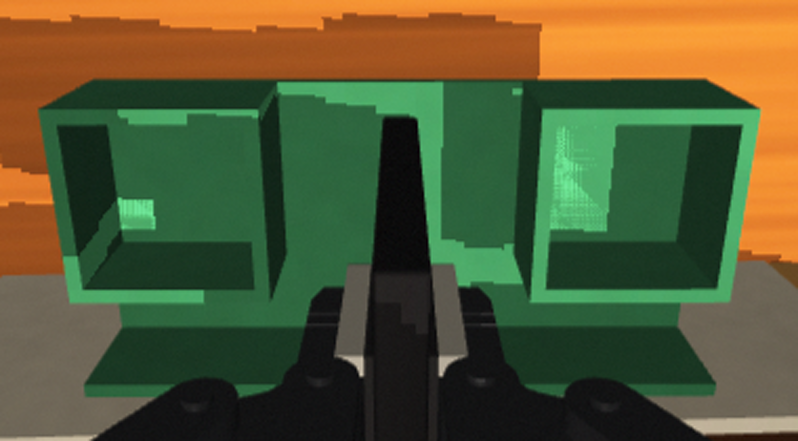

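Request:
send_rows(motion=[5,0.008,-0.006,0,0,5,0.012,-0.014,0,0,5,0.012,-0.014,0,0,30,0.012,-0.014,0,0,30,0.012,-0.014,0,0,30,0.012,-0.014,0,0])

```text
time: 15.82
position: [0.5993, -0.0109, 0.134]
tool_rot: [0.508, -0.484, 0.497, 0.511]
contact_force: [-0.3, 0.5, 0.2]
grip_width: 0.354
```

```bash
python3 - <<'E'
from h import *
import pickle
s=arm.state()
go([0.5954,-.011,0.137],89.2,s)
f=grab('wrist','w12');pickle.dump((f,s),open('f12.pkl','wb'))
a=f['frame'][:,:,::-1]
cv2.imwrite('pics/w12b.png',cv2.resize(a[120:330,60:440],None,fx=2.1,fy=2.1,interpolation=cv2.INTER_CUBIC))
a=grab('scene')['frame'][:,:,::-1]
cv2.imwrite('pics/s12c.png',cv2.resize(a[130:290,210:390],None,fx=4,fy=3.7,interpolation=cv2.INTER_CUBIC))
E
```

```text
t=15.82 pos [ 0.5993 -0.0109  0.134 ] F [-0.3  0.5  0.2] grip 0.354 shift/200: [-0.0149  0.0198 -0.0001] turn 0.0004
```

View pics/w12b.png

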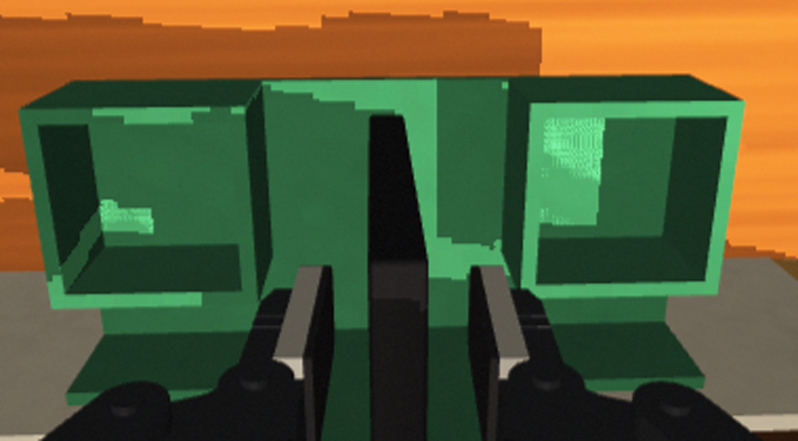

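View pics/s12c.png

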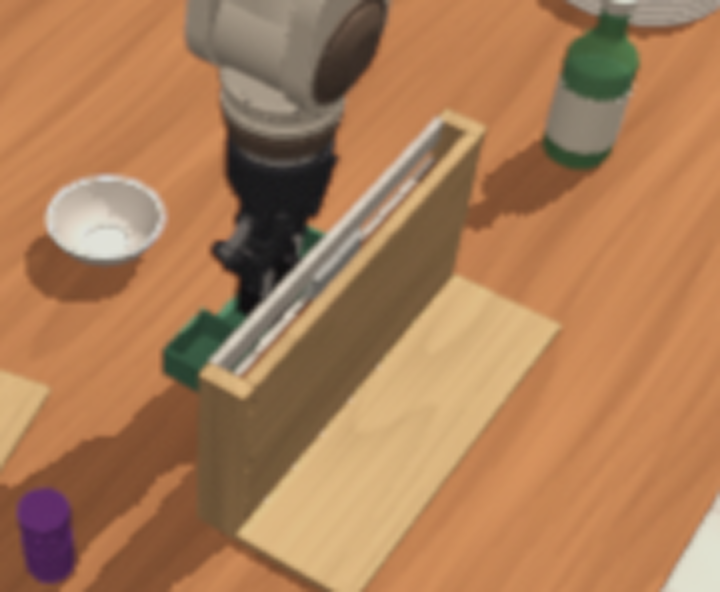

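```bash
python3 - <<'E'
from h import *
import pickle
f,s=pickle.load(open('f12.pkl','rb'))
obj=[(-.04,-.089,0),(-.04,-.089,.034),(.014,-.089,.034),(.044,-.089,.034),(-.04,.089,0),(-.04,.089,.034),(.014,.089,.034),(.044,.089,.034)]
pix=np.array([(72,82),(21,107),(52,307),(68,402),(692,77),(743,101),(719,295),(704,387)])/2.1+[60,120]
for k in (8,6):
  idx=[0,1,2,4,5,6] if k==6 else list(range(8))
  R,t,e=pnp(f,[obj[i] for i in idx],pix[idx]);print(np.abs(e).max().round(1),t.round(4),Ro.from_matrix(R).as_euler('ZYX',degrees=True).round(2))
  print('hook',(R@np.array([.044,0,.106])+t).round(4))
  for n,y in (('L',.062),('R',-.062)): print(n,(R@np.array([-.013,y,.004])+t).round(4))
E
```

```text
1.5 [ 0.6012 -0.0119  0.0484] [-0.53 -0.28  0.26]
hook [ 0.6446 -0.0128  0.1546]
L [0.5887 0.0502 0.0526]
R [ 0.5876 -0.0738  0.052 ]
1.6 [ 0.6015 -0.0119  0.0489] [-0.53 -1.    0.35]
hook [ 0.6437 -0.013   0.1556]
L [0.589  0.0502 0.053 ]
R [ 0.5879 -0.0738  0.0523]
```

Request:
send_rows(motion=[30,-0.1,0,0,0,30,-0.3,0,0,0,30,-0.6,0,0,0,50,-0.8,0,0,0,50,-0.8,0.2,-0.2,0,50,-0.8,0.4,-0.5,0,50,-0.8,0.6,-0.8,0])

```text
time: 16.8
position: [0.4896, -0.1609, 0.2903]
tool_rot: [0.508, -0.484, 0.496, 0.511]
contact_force: [0.4, 0.2, -0.4]
grip_width: 0.585
```

```bash
python3 - <<'E'
from h import *
import pickle
s=arm.state()
f=grab('top','t13');pickle.dump(f,open('f13.pkl','wb'))
a=f['frame'][:,:,::-1]
cv2.imwrite('pics/t13c.png',cv2.resize(a[100:250,190:350],None,fx=4,fy=4,interpolation=cv2.INTER_CUBIC))
a=grab('scene')['frame'][:,:,::-1]
cv2.imwrite('pics/s13c.png',cv2.resize(a[130:290,210:390],None,fx=4,fy=3.7,interpolation=cv2.INTER_CUBIC))
go([.4304,-.1999,.2],90,s)
E
```

```text
t=16.80 pos [ 0.4896 -0.1609  0.2903] F [ 0.4  0.2 -0.4] grip 0.585 shift/200: [ 0.4479  0.2876 -0.2151] turn -0.0016
```

View pics/t13c.png

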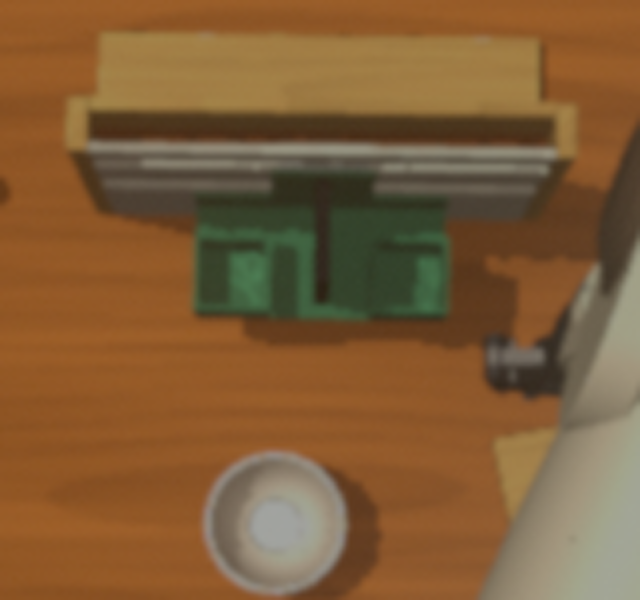

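View pics/s13c.png

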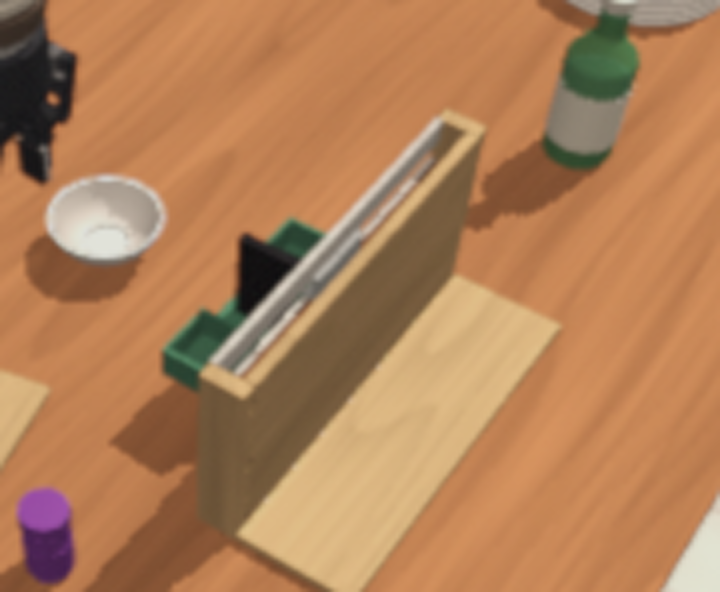

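The rack hangs home: its hook is at (0.6446, -0.013, 0.1546) against the groove at x ≈ 0.645, z = 0.155, and it's level within 1°. Next is the red jar.

Request:
send_rows(motion=[60,0.1,0.15,-0.11,0,60,0.3,0.288,-0.215,0,60,0.448,0.288,-0.215,0,60,0.448,0.288,-0.215,0], force=25)

```text
time: 17.4
position: [0.4304, -0.1983, 0.1985]
tool_rot: [0.508, -0.483, 0.497, 0.511]
contact_force: [0.5, 0.4, 0.0]
grip_width: 0.699
```

```bash
python3 - <<'E'
from h import *
go([.4304,-.1999,.083],89.2)
f=grab('wrist','w14')
img=f['frame'];hsv=cv2.cvtColor(img,cv2.COLOR_RGB2HSV)
for n,lo,hi in [('red',(0,190,110),(6,255,255)),('yel',(25,190,110),(34,255,255))]:
    m=cv2.inRange(hsv,lo,hi);nn,l,st,ce=cv2.connectedComponentsWithStats(m)
    for i in range(1,nn):
        if st[i,4]>300: print(n,ce[i].round(1),st[i],onz(f,*ce[i],.09).round(4))
E
```

```text
t=17.40 pos [ 0.4304 -0.1983  0.1985] F [0.5 0.4 0. ] grip 0.699 shift/200: [ 0.5764 -0.0104 -0.0312] turn 0.0004
red [239.8 206.1] [ 214  182   52   49 1977] [ 0.4321 -0.2018  0.09  ]
yel [114.5 218. ] [  88  201   53   37 1585] [ 0.4387 -0.2901  0.09  ]
```

View pics/w14.png

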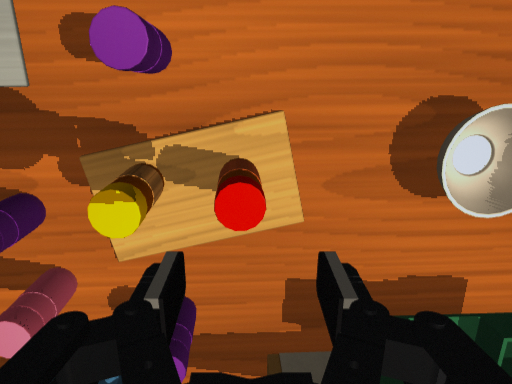

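Request:
send_rows(motion=[60,0.2,-0.013,-0.034,0,60,0.4,-0.013,-0.034,0,60,0.55,-0.013,-0.034,0,60,0.576,-0.013,-0.034,0,45,0.576,-0.013,-0.034,0,33,0.576,-0.013,-0.034,0,33,0.576,-0.013,-0.034,0,33,0.576,-0.013,-0.034,0])

```text
time: 18.45
position: [0.4332, -0.2016, 0.0867]
tool_rot: [0.509, -0.485, 0.496, 0.509]
contact_force: [0.0, -0.1, 6.7]
grip_width: 0.425
```

Request:
send_rows(motion=[33,-0.05,0,0,0,33,-0.2,0,0,0,33,-0.45,0,0,0,33,-0.7,0,0,0,33,-0.88,0,0,0,33,-0.92,0,0,0,33,-0.92,0,0,0])

```text
time: 19.32
position: [0.4348, -0.2082, 0.2683]
tool_rot: [0.509, -0.484, 0.497, 0.511]
contact_force: [0.1, -0.2, -1.6]
grip_width: 0.426
```

```bash
python3 - <<'E'
from h import *
go([.588,.0505,.265],89.2)
f=grab('wrist','w15')
E
```

```text
t=19.32 pos [ 0.4348 -0.2082  0.2683] F [ 0.1 -0.2 -1.6] grip 0.426 shift/200: [ 0.0553 -0.7522  1.3004] turn 0.0004
```

View pics/w15.png

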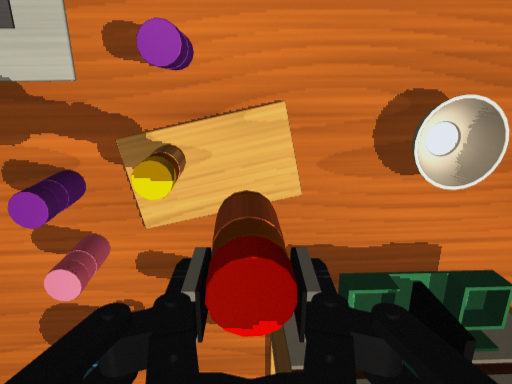

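```bash
python3 - <<'E'
from h import *
s=arm.state()
f=grab('wrist')
hsv=cv2.cvtColor(f['frame'],cv2.COLOR_RGB2HSV)
m=cv2.inRange(hsv,(0,200,200),(4,255,255));n,l,st,ce=cv2.connectedComponentsWithStats(m)
i=1+np.argmax(st[1:,4]);print(st[i],ce[i])
cx=st[i,0]+st[i,2]/2
for v in (st[i,1]+st[i,3],): print('near edge',(onz(f,cx,v,s['position'][2]+.007)-s['position']).round(4))
print((onz(f,*ce[i],s['position'][2]+.007)-s['position']).round(4))
go([.5905,.0475,.265],89.2,s)
E
```

```text
[223 321  59  15 484] [256.90909091 328.44008264]
near edge [0.0159 0.     0.007 ]
[0.0123 0.0018 0.007 ]
t=19.38 pos [ 0.4346 -0.2081  0.2674] F [ 0.6  0.4 -1.7] grip 0.427 shift/200: [ 0.0501 -0.766   1.2853] turn 0.0004
```

Request:
send_rows(motion=[33,0,-0.06,0.12,0,33,0.01,-0.18,0.32,0,33,0.02,-0.3,0.52,0,33,0.03,-0.42,0.72,0,33,0.03,-0.52,0.9,0,33,0.03,-0.56,0.96,0])

```text
time: 20.18
position: [0.5491, -0.0154, 0.2664]
tool_rot: [0.507, -0.484, 0.497, 0.512]
contact_force: [-0.5, 0.6, -1.0]
grip_width: 0.424
```

```bash
python3 - <<'E'
from h import *
go([.5905,.0475,.265],89.2)
E
```

```text
t=20.18 pos [ 0.5491 -0.0154  0.2664] F [-0.5  0.6 -1. ] grip 0.424 shift/200: [ 0.0158 -0.2047  0.3159] turn 0.0008
```

Request:
send_rows(motion=[33,0,-0.1,0.15,0,33,0.01,-0.18,0.28,0,33,0.015,-0.205,0.316,0,33,0.015,-0.205,0.316,0,33,0.015,-0.205,0.316,0])

```text
time: 20.8
position: [0.59, 0.0446, 0.2671]
tool_rot: [0.509, -0.484, 0.497, 0.51]
contact_force: [-0.6, -0.5, -1.7]
grip_width: 0.423
```

```bash
python3 - <<'E'
from h import *
go([.5905,.0475,.134],89.2)
f=grab('wrist','w16')
a=grab('scene')['frame'][:,:,::-1]
cv2.imwrite('pics/s16c.png',cv2.resize(a[110:290,190:370],None,fx=4,fy=3.3,interpolation=cv2.INTER_CUBIC))
E
```

```text
t=20.80 pos [0.59   0.0446 0.2671] F [-0.6 -0.5 -1.7] grip 0.423 shift/200: [ 0.6656 -0.0125 -0.0108] turn 0.0003
```

View pics/w16.png

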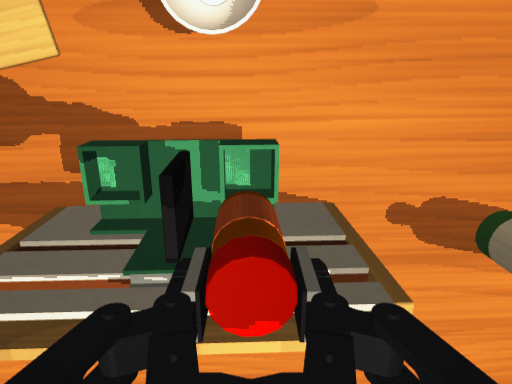

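View pics/s16c.png

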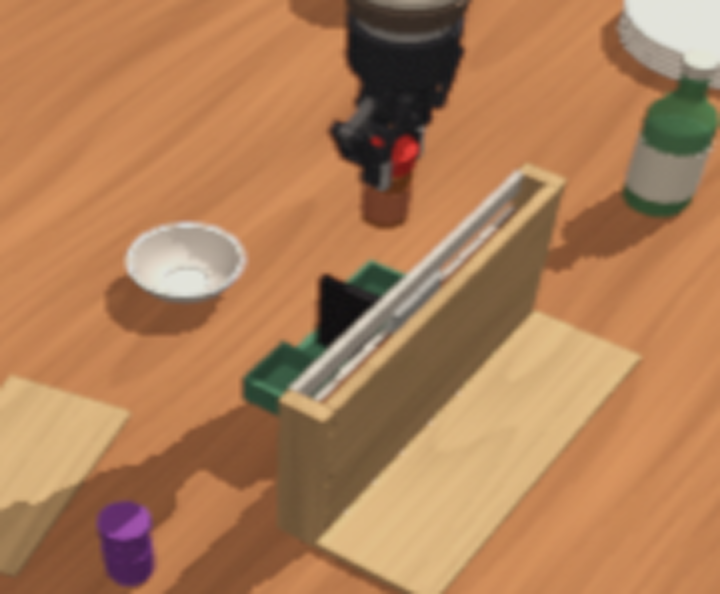

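Request:
send_rows(motion=[33,0.1,-0.012,-0.006,0,33,0.25,-0.012,-0.011,0,33,0.4,-0.012,-0.011,0,33,0.5,-0.012,-0.011,0,33,0.58,-0.012,-0.011,0,33,0.63,-0.012,-0.011,0,33,0.665,-0.012,-0.011,0,33,0.665,-0.012,-0.011,0])

```text
time: 21.9
position: [0.5909, 0.0484, 0.134]
tool_rot: [0.509, -0.484, 0.497, 0.511]
contact_force: [0.4, -0.6, -1.9]
grip_width: 0.422
```

```bash
python3 - <<'E'
from h import *
go([.5905,.0475,.132],89.2)
f=grab('wrist','w17')
E
```

```text
t=21.90 pos [0.5909 0.0484 0.134 ] F [ 0.4 -0.6 -1.9] grip 0.422 shift/200: [ 0.0098  0.0016 -0.005 ] turn 0.0004
```

View pics/w17.png

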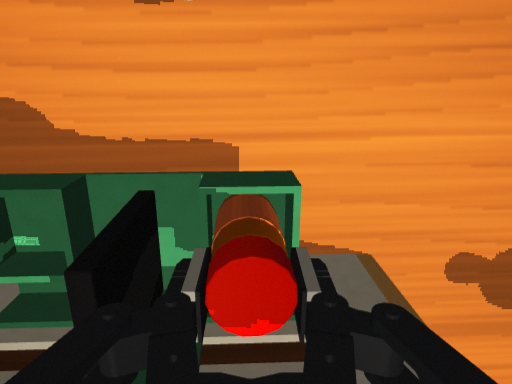

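Request:
send_rows(motion=[33,0.006,0,0,0,33,0.01,0,0,0,33,0.011,0,0,0,42,0.011,0,0,0,50,0.011,0,0,0,50,0.011,0,0,0,50,0,0,0,0,50,-0.1,0,0,0])

```text
time: 22.95
position: [0.5905, 0.0477, 0.1531]
tool_rot: [0.508, -0.483, 0.497, 0.511]
contact_force: [0.8, -0.0, -0.4]
grip_width: 0.588
```

Request:
send_rows(motion=[50,-0.1,0,0,0,50,-0.3,0,0,0,50,-0.5,0,0,0,50,-0.5,0.2,-0.3,0,50,-0.5,0.4,-0.55,0,50,-0.5,0.6,-0.8,0])

```text
time: 23.7
position: [0.4777, -0.1062, 0.25]
tool_rot: [0.508, -0.484, 0.496, 0.511]
contact_force: [-0.3, -1.6, -0.1]
grip_width: 0.589
```

```bash
python3 - <<'E'
from h import *
go([.436,-.289,.2],89.2)
a=grab('scene')['frame'][:,:,::-1]
cv2.imwrite('pics/s18c.png',cv2.resize(a[110:290,190:370],None,fx=4,fy=3.3,interpolation=cv2.INTER_CUBIC))
E
```

```text
t=23.70 pos [ 0.4777 -0.1062  0.25  ] F [-0.3 -1.6 -0.1] grip 0.589 shift/200: [ 0.2175  0.1956 -0.9253] turn 0.0005
```

View pics/s18c.png

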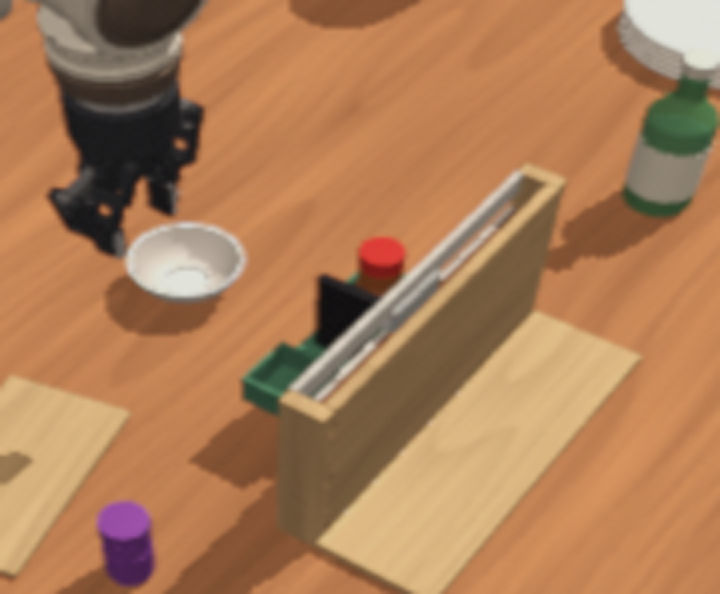

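The red jar stands in the left pocket, its lid at crop (381,257). Now the yellow one.

Request:
send_rows(motion=[60,0.03,0.05,-0.2,0,60,0.06,0.1,-0.45,0,60,0.1,0.15,-0.7,0,60,0.16,0.19,-0.9,0,60,0.217,0.196,-0.925,0,60,0.217,0.196,-0.925,0])

```text
time: 24.5
position: [0.4366, -0.2874, 0.1992]
tool_rot: [0.509, -0.483, 0.497, 0.511]
contact_force: [0.4, 0.3, 0.6]
grip_width: 0.7
```

```bash
python3 - <<'E'
from h import *
f=grab('wrist','w19')
hsv=cv2.cvtColor(f['frame'],cv2.COLOR_RGB2HSV)
m=cv2.inRange(hsv,(25,190,150),(34,255,255));n,l,st,ce=cv2.connectedComponentsWithStats(m)
for i in range(1,n):
    if st[i,4]>300: print(ce[i].round(1),st[i],onz(f,*ce[i],.094).round(4))
go([.4355,-.289,.085],89.2)
E
```

```text
[242.8 201.4] [ 218  177   51   49 1959] [ 0.4339 -0.2889  0.094 ]
t=24.55 pos [ 0.437  -0.2871  0.2   ] F [-0.6  0.1  0.2] grip 0.706 shift/200: [ 0.5741 -0.0015 -0.0321] turn 0.0005
```

View pics/w19.png

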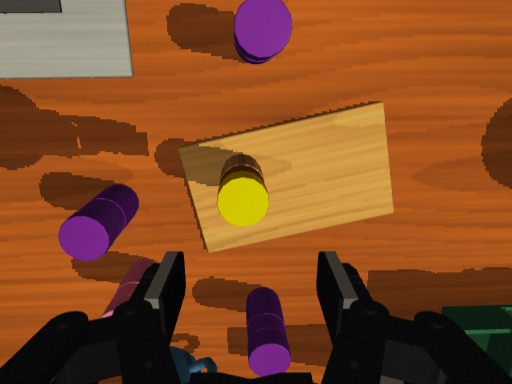

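Request:
send_rows(motion=[60,0.2,0.003,-0.03,0,60,0.4,0.003,-0.03,0,60,0.55,0.003,-0.031,0,60,0.578,0.003,-0.031,0,45,0.578,0.003,-0.031,0,33,0.578,0.003,-0.031,0,33,0.578,0.003,-0.031,0,33,0.578,0.003,-0.031,0])

```text
time: 25.55
position: [0.4355, -0.2898, 0.0861]
tool_rot: [0.509, -0.485, 0.496, 0.51]
contact_force: [-0.2, 1.5, 6.5]
grip_width: 0.428
```

Request:
send_rows(motion=[33,-0.05,0,0,0,33,-0.2,0,0,0,33,-0.45,0,0,0,33,-0.7,0,0,0,33,-0.88,0,0,0,33,-0.92,0,0,0,33,-0.92,0,0,0])

```text
time: 26.42
position: [0.4373, -0.2967, 0.2678]
tool_rot: [0.509, -0.484, 0.497, 0.511]
contact_force: [0.2, -0.4, -1.2]
grip_width: 0.423
```

```bash
python3 - <<'E'
from h import *
s=arm.state()
f=grab('wrist','w20')
hsv=cv2.cvtColor(f['frame'],cv2.COLOR_RGB2HSV)
m=cv2.inRange(hsv,(25,190,150),(34,255,255));n,l,st,ce=cv2.connectedComponentsWithStats(m)
i=1+np.argmax(st[1:,4]);print(st[i],ce[i])
print('near edge',(onz(f,st[i,0]+st[i,2]/2,st[i,1]+st[i,3],s['position'][2]+.007)-s['position']).round(4))
go([.5900,-.0765,.265],89.2,s)
E
```

```text
[223 324  58  15 529] [254.58412098 331.34971645]
near edge [ 0.0173 -0.0002  0.007 ]
t=26.43 pos [ 0.4373 -0.2967  0.2678] F [ 0.2 -0.4 -1.2] grip 0.423 shift/200: [ 0.0453 -0.7515  1.1081] turn 0.0004
```

View pics/w20.png

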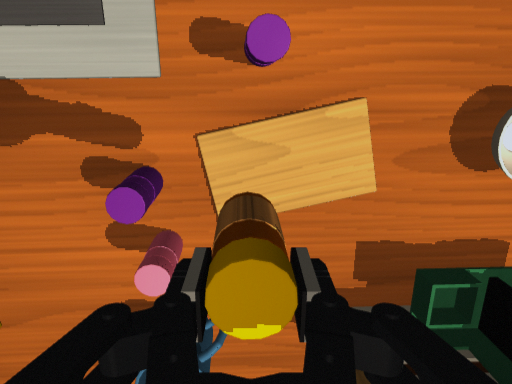

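Request:
send_rows(motion=[33,0,-0.06,0.1,0,33,0.01,-0.18,0.28,0,33,0.02,-0.32,0.48,0,33,0.03,-0.46,0.68,0,33,0.03,-0.6,0.88,0,33,0.03,-0.66,0.98,0])

```text
time: 27.22
position: [0.5719, -0.0997, 0.2653]
tool_rot: [0.507, -0.483, 0.497, 0.512]
contact_force: [-0.3, -0.8, -1.1]
grip_width: 0.424
```

```bash
python3 - <<'E'
from h import *
go([.5895,-.0765,.265],89.2)
E
```

```text
t=27.23 pos [ 0.5719 -0.0997  0.2653] F [-0.3 -0.8 -1.1] grip 0.424 shift/200: [ 0.0045 -0.0868  0.1166] turn 0.0007
```

Request:
send_rows(motion=[33,0.002,-0.05,0.07,0,33,0.004,-0.08,0.11,0,33,0.004,-0.082,0.11,0,33,0.004,-0.082,0.11,0,33,0.004,-0.082,0.11,0])

```text
time: 27.85
position: [0.5878, -0.0808, 0.2676]
tool_rot: [0.509, -0.484, 0.497, 0.51]
contact_force: [-1.1, 0.2, -1.6]
grip_width: 0.425
```

```bash
python3 - <<'E'
from h import *
go([.5895,-.0765,.134],89.2)
grab('wrist','w21')
E
```

```text
t=27.85 pos [ 0.5878 -0.0808  0.2676] F [-1.1  0.2 -1.6] grip 0.425 shift/200: [ 0.6682 -0.0185 -0.0043] turn 0.0003
```

View pics/w21.png

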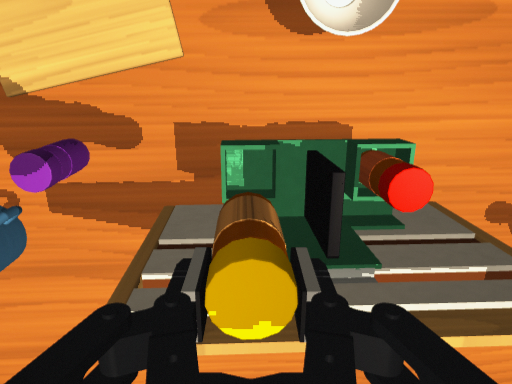

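Request:
send_rows(motion=[33,0.1,-0.018,-0.004,0,33,0.25,-0.018,-0.004,0,33,0.4,-0.018,-0.004,0,33,0.5,-0.018,-0.004,0,33,0.58,-0.018,-0.004,0,33,0.63,-0.018,-0.004,0,33,0.667,-0.018,-0.004,0,33,0.667,-0.018,-0.004,0])

```text
time: 28.9
position: [0.5896, -0.0758, 0.134]
tool_rot: [0.509, -0.484, 0.497, 0.511]
contact_force: [-0.8, 0.2, -2.2]
grip_width: 0.422
```

```bash
python3 - <<'E'
from h import *
go([.5895,-.0765,.1315],89.2)
grab('wrist','w22')
E
```

```text
t=28.90 pos [ 0.5896 -0.0758  0.134 ] F [-0.8  0.2 -2.2] grip 0.422 shift/200: [ 0.0122  0.0003 -0.0042] turn 0.0004
```

View pics/w22.png

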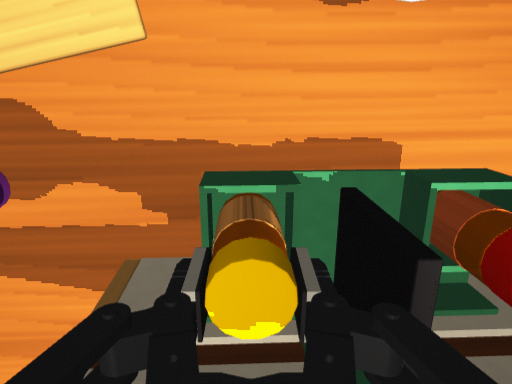

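In w22 the yellow jar is inside the right pocket, with no contact yet. I'll lower the last 2.5 mm, release and withdraw.

Request:
send_rows(motion=[33,0.006,0,0,0,33,0.01,0,0,0,33,0.012,0,0,0,42,0.012,0,0,0,50,0.012,0,0,0,50,0.012,0,0,0,50,0,0,0,0,50,-0.1,0,0,0])

```text
time: 29.95
position: [0.5893, -0.0764, 0.1532]
tool_rot: [0.508, -0.483, 0.497, 0.511]
contact_force: [0.1, -0.5, -0.6]
grip_width: 0.585
```

Request:
send_rows(motion=[50,-0.1,0,0,0,50,-0.3,0,0,0,50,-0.6,0,0,0,50,-0.6,0.2,-0.2,0,50,-0.6,0.4,-0.45,0,50,-0.6,0.6,-0.7,0,50,-0.6,0.8,-0.95,0,50,-0.6,0.8,-0.95,0])

```text
time: 30.95
position: [0.4274, -0.2718, 0.2695]
tool_rot: [0.51, -0.483, 0.498, 0.509]
contact_force: [0.5, 0.8, 0.4]
grip_width: 0.586
```

```bash
python3 - <<'E'
from h import *
go([.43,-.2,.3],89.2)
f=grab('top','t23')
a=f['frame'][:,:,::-1]
cv2.imwrite('pics/t23c.png',cv2.resize(a[100:250,190:350],None,fx=4,fy=4,interpolation=cv2.INTER_CUBIC))
a=grab('scene','s23')['frame'][:,:,::-1]
grab('wrist','w23')
hsv=cv2.cvtColor(f['frame'],cv2.COLOR_RGB2HSV)
for n,lo,hi in [('red',(0,190,140),(6,255,255)),('yel',(26,190,120),(33,255,255))]:
    m=cv2.inRange(hsv,lo,hi);nn,l,st,ce=cv2.connectedComponentsWithStats(m)
    for i in range(1,nn):
        if st[i,4]>40: print(n,ce[i].round(1),onz(f,*ce[i],.139).round(4))
E
```

```text
t=30.95 pos [ 0.4274 -0.2718  0.2695] F [0.5 0.8 0.4] grip 0.586 shift/200: [-0.1387 -0.0054  0.3647] turn -0.0003
red [247.4 164.4] [0.5873 0.0491 0.139 ]
yel [293.5 164.9] [ 0.5869 -0.0741  0.139 ]
```

View pics/t23c.png

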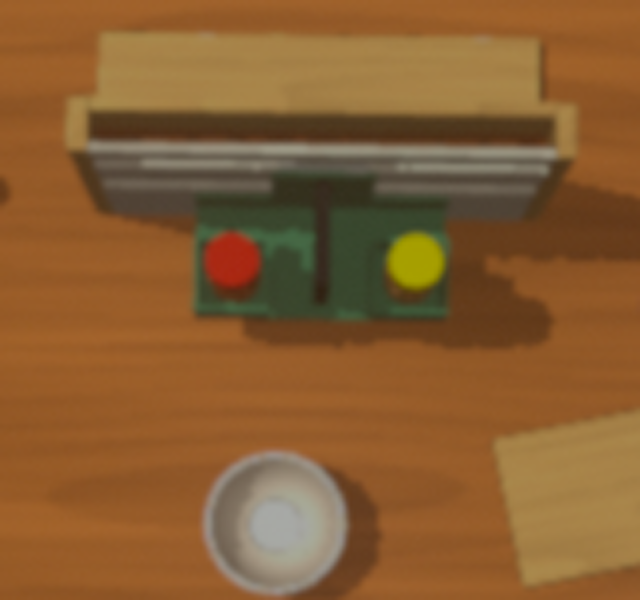

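View pics/s23.png

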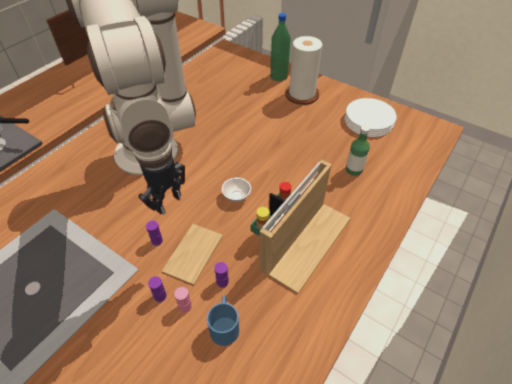

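Both jars stand in their pockets. In the top crop the red lid is at (232,260) and the yellow at (416,260), the rack is where it was before the jars went in, and the bystanders haven't moved. I'm handing it in.

```bash
python3 -c "
from h import *
print(arm.sign_off())"
```

```text
the job is handed in; nothing more can be done
None
```

The rack hangs in the upper groove with both jars standing in its pockets, and I handed the job in at about 31 s of the 72 s allowed.

- **Tipping:** The moves allow no tilting of the hand. I pinched the rack lightly by its fin and pivoted it to about 46° against the panel's top edge.
- **Hanging:** I slid the toe into the groove, levelled the rack by lowering it on its tongue, and let go.
- **Jars:** I stood the red jar in the left pocket and the yellow in the right.

**Last checks:**
- **Rack:** Just after release the hook measured about 1 mm from home, with tilt and roll within about 1°. After the jars went in, the top view showed the rack unmoved.
- **Jars:** The lid centres lie within about 2 mm of the pocket centres.
- **Bystanders:** The bottle, mug, bowl and look-alike jars look unmoved.
- **Forces:** The forces I read after each move stayed under about 7 N.

**One slip:** On the first approach the last joint reached its range limit, which left the hand tilted about 2.3° for the rest of the job. The rack rolled by that amount while held and levelled itself once released.

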